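Open the sprung dryer hood, clear the deck and load the rack

ROBOT

A 7-joint arm with a two-finger parallel gripper is mounted at the origin on a cart in front of the work surface, level with it; the furniture and walls round the work are solid. World frame = base frame: x ahead of the robot, y to its left, z up, the work surface at z = 0. Lengths are in m, angles in degrees, forces in N, time in s.
With the tool pointing down it reaches from about 0.425 to 0.825 m from the base axis. Payload 3.6 kg.
Tool frame: the origin (TCP) lies at the very end of the fingers, on their centre line; the grasp point (between the pads) lies 19 mm behind it (env.pinch_z is the distance from the TCP to the grasp point, in m); y points along the fingers, x is the direction in which the jaws open and shut, and the axes are right-handed (so a half turn about y gives the same grasp; the last joint's range is limited). The gripper opens to 85 mm and grips with 20 to 120 N. Pads are 22 mm wide; open, the fingers measure 114 mm over their backs; the gripper's body (76 mm by 85 mm) begins 54 mm behind the grasp point. The pads swing forward as they close: fully open they stand 13 mm farther back than shut.
Start: joints at [-64.658, 35.231, -0.722, 81.555, 0.464, 63.22, -2.315], TCP at [0.294, 0.58, 0.231] pointing down, gripper open.
Joint ranges: [-178.69, 178.69], [-17.37, 117.87], [-77.05, 75.6], [15.02, 138.74], [-78.02, 258.01], [0.78, 113.62], [-162.83, 162.83]. Speed limits (degrees/s): [159.86, 159.86, 180, 180, 180, 180, 180].

INTERFACE

Orientations are given as [roll, pitch, yaw] about the fixed x, y, z axes, in that order (R = Rz(yaw) Ry(pitch) Rx(roll)).
In Python, from station import env gives the robot as it stands. The module is installed in compiled form; this text tells all that it offers.
- The arm moves only by the tool send_rows, never from a script. Its argument "plan" is one flat list of numbers, 6 for each row, row after row: the shift along the tool's x, y, z in m, then the turn, a rotation vector about the tool's x, y, z in rad. In form: [dx, dy, dz, rx, ry, rz, dx, dy, dz, rx, ry, rz, ...]. A call has exactly 10 rows; each row shifts and turns the commanded pose from where the row before left it, along the tool's axes as they then stand; what a row does not reach is not made up. A row lasts 1/12 s, in which the tool goes at most 41.7 mm and 7.16 degrees, less where a joint would pass 70% of its speed; a pose out of reach is approached as far as the arm can. A call is refused whole if a number of a shift passes 0.0417 or a number of a turn 0.125, either way. A call with a gripper value outside its range is refused whole. "claw" is the closure in counts, from 0 (fully open) to 255 (shut), set as the call begins (left out, the last holds). The fingers move at their own pace and stop on an object; "newtons" is the grip in N (left out, the last holds). Time passes only in rows, so rows that do not move let the fingers close, or fill a call up. It gives the time, the measured TCP pose, the force and the opening at its end, in the units of the state.
- env.sense(): the state, without advancing time (a new reading comes with each control period).
- env.grab_frame(name): name is "scene" or "top" or "wrist"; returns a dict with "color" (480x640x3 uint8, red, green, blue), "K" (3x3 intrinsics, pixels), "R" (3x3) and "t" (3): a world point X has camera coordinates R X + t; the wrist camera has in their place "mount" (4x4, takes a point from camera to tool coordinates, whose origin is the TCP and whose axes are the tool frame's). Camera axes: x right, y down, z forward; pixel columns grow to the right and rows downward; lengths in m; the calibration is good to about 2 mm. The wrist camera is an equidistant fisheye: a pixel r from the principal point sees the ray r / f radians off the axis. A picture is of the moment at which its call begins: read the wrist's pose just before it. There is no depth.
- env.finish_job(): hands the job in, once; it reports no verdict.
Trained networks look in the newest picture that a camera, given by its name, has taken for a name from the list of things; names that differ only in an ending like _2 or _b are one class to them, and where a whole thing is asked for, a point or a joint stands for the part that bears it (a point fixed in the world has none). Each returns a list of dicts, best first, with "conf" (0 to 1); they miss things now and then, are a little off and sometimes report something else, mostly with a low value. They report only what shows in the picture. A call takes as long as a camera call.
- env.look_for(target, camera): "pixel" ([column, row] in pixels, amid what is visible of it).
- env.spot_point(target, camera): "pixel" ([column, row] in pixels: a listed point, or the origin of a listed thing).
The state is a dict: "t": time; "q": joint angles; "joint_vel": joint speeds; "joint_efforts": joint torques, N m; "tcp_pos": TCP position; "tcp_rot": TCP orientation; "ft_force": force on the tool from outside, world axes, zero at the start; "wrist_torque": the same for the moment, N m; "gripper_width": finger opening in m.
Only numpy, scipy, OpenCV 4.12 (cv2) and the standard library are available. Lean on these libraries where they do the work, as an engineer would, in place of code of your own. Each camera call takes 0.05 s, during which the arm holds its last target. There are 200 camera calls.

TASK

Lift the dryer's hood by its blue bar and swing it back past the pull of its spring, so that it stays fully open by itself. Take out the tube left lying on the deck and lay it in the shallow blue tray, then load the red rack onto the sloping deck: flat on the ribs, between the two end cheeks and against the lip. Leave the hood open, and do not disturb the wash bottle, the petri dish or the purple tip box.

Things in the scene. Friction and masses are not known exactly. Their poses are not given: they have to be found in the camera images.
- dryer: White bench-top sample dryer, fixed, 190 x 250 mm and 152 mm tall without its hood. Origin on the bench under it, mid-width, 65 mm behind its front face; x points to its back, y to its left (seen from the front), z up. Its front faces roughly towards the robot.
- deck: Aluminium deck, fixed, sloping 30 deg down to the dryer's front. Origin: middle of the lower lip's inner face, on the rib tops; x up the slope, y along the lip (dryer's left), z square out of the deck. Rib tops are z = 0, to x = 94 mm; nothing else stands there. End cheeks: inner faces at y = +-103 mm, 14 mm high. The rack goes here, long side along y, near long side at the lip.
- deck_lip (a point): Top middle of the lip (12 mm above the ribs), at the gap in it. The lip is two tabs, 12 mm high and 7 mm thick, on the left and right, from 35 to 103 mm from the deck's middle; the 70 mm between them is open, so a finger can pass there in front of the tube or the rack.
- hood (a joint): Clear hood with grey edges, hinged at its back. 0 closed, grows as it opens, stop at 1.40 rad (fully open). Its spring pulls it shut below about 0.85 rad (about 6 N at the bar when closed) and pushes it open, damped, beyond that. The roof reaches 145 mm from the hinge, then a front panel 86 mm long hangs down.
- hood_toe (a point): Middle of the free lower edge of the hood's front panel (176 mm in front of the hinge and 85 mm below it when closed). Fully open, the front panel juts forward over the deck about 0.32 m above the bench, to some 55 mm in front of the dryer's origin: the deck is then reached with the tool leaning back towards the robot, square to the deck.
- hood_hinge (a point): On the hinge line of the hood, middle of its width; the hood turns about the dryer's y axis here. 60 mm behind the dryer's origin, 165 mm above the bench.
- hood_bar (a point): Middle of the hood's blue grip bar, a round bar 12 mm thick and 110 mm long, parallel to the hinge; closed, it lies 138 mm in front of the hinge line and 32 mm higher. It stands about 35 mm off the roof on a post at each end; room for fingers on both sides between the posts (98 mm apart).
- tube_mid (a point): Middle of the leftover tube: screw-cap sample tube, clear with a blue cap, 112 mm long, body 29 mm thick (cap 34 mm), about 50 g. It lies on the deck along the lip, touching it. Site z axis runs along the tube towards the cap.
- rack_mid (a point): Point in the middle of the red micro-tube rack, 27 mm above its underside. The rack is 192 mm long (its x), 64 mm wide (its y); its body is 34 mm high, with small tubes standing up to 59 mm; about 120 g. z up. It stands on the bench; take it across its width. Either way round is right on the deck.
- tray_in (a point): Centre of the inner floor of the shallow blue plastic tray, fixed on the bench, 4 mm above the bench. Inside 132 mm along x and 162 mm along y, walls 4 mm thick, rim 24 mm above this point. z up.
- bottle: Clear wash bottle, bystander, body 74 mm thick, 224 mm tall with its spout; origin under it. Leave alone.
- dish: Tan covered petri dish lying flat, bystander, 91 mm across, 17 mm high, in front of the dryer; origin under it. Leave alone.
- tip_box: Open tip box, dark blue with purple tray and clear tips, bystander, 90 x 127 x 63 mm; origin under it. Leave alone.

How it is judged:
By the outcome, as a careful person would: the job done as asked, in the order asked, and still so for the second after the job is handed in, with the robot touching nothing.
It also fails if it takes over 72 s, if anything falls off the work surface, if the arm or the gripper's body presses on something with over 40 N, if the wrist force passes 120 N, or if a joint passes its speed limit or range.

## Working session

There is one attempt and no reset: what is moved stays moved. The work goes in short steps, Python scripts to look and compute and a tool call to move; the robot and the scene stay as the last step left them, time stands still between calls to the robot, and variables do not carry over. Pictures are saved under pics/ and viewed, about 8 in all and at most 12, crops included, and the job is handed in when it is done.

Besides the shell and the picture viewer there is one more tool, called after "Emit:" as name(argument=value, ...), one argument or row to a line, values as JSON. send_rows: Moves the arm, as the interface text tells. Its arguments: {"type":"object","properties":{"plan":{"type":"array"},"claw":{"type":"number"},"newtons":{"type":"number"}},"required":["plan"]}

```bash
mkdir -p pics; cat > h.py <<'E'
import numpy as np, cv2
from scipy.spatial.transform import Rotation as Ro
from station import env
np.set_printoptions(precision=4,suppress=True)
def pose():
    s=env.sense(); return np.array(s["tcp_pos"]),Ro.from_euler("xyz",s["tcp_rot"],degrees=True)
def ray(f,px):
    if "R" in f:
        R=np.array(f["R"]);t=np.array(f["t"]);d=np.linalg.solve(f["K"],[px[0],px[1],1.]);return -R.T@t,R.T@(d/np.linalg.norm(d))
    K=f["K"];v=np.array([(px[0]-K[0][2])/K[0][0],(px[1]-K[1][2])/K[1][1]]);r=np.linalg.norm(v)
    d=np.array([*(v/max(r,1e-9)*np.sin(r)),np.cos(r)]);M=np.array(f["mount"]);p,Rt=f["pose"]
    return p+Rt.apply(M[:3,3]),Rt.apply(M[:3,:3]@d)
def atz(f,px,z):
    o,d=ray(f,px);return o+d*(z-o[2])/d[2]
def tri(rs):
    A=np.zeros((3,3));b=np.zeros(3)
    for o,d in rs:
        P=np.eye(3)-np.outer(d,d);A+=P;b+=P@o
    x=np.linalg.solve(A,b);return x,max(np.linalg.norm((np.eye(3)-np.outer(d,d))@(x-o)) for o,d in rs)
def grab(n,save=None):
    p=pose();f=env.grab_frame(n);f["pose"]=p
    if save: cv2.imwrite("pics/"+save,cv2.cvtColor(f["color"],cv2.COLOR_RGB2BGR))
    return f
def best(t,n,k="spot"):
    r=(env.spot_point if k=="spot" else env.look_for)(t,n)
    return r
E
python3 - <<'E'
from h import *
print(env.sense()); print(env.pinch_z)
F={n:grab(n,n+"0.png") for n in("scene","top")}
for n,f in F.items(): print(n,ray(f,(320,240)),f["K"][0])
for t in "dryer deck deck_lip hood_toe hood_hinge hood_bar tube_mid rack_mid tray_in bottle dish tip_box".split():
    rs=[]
    for n in F:
        r=best(t,n); 
        if r: rs.append(ray(F[n],r[0]["pixel"])); print(t,n,[(np.round(a["pixel"]),round(a["conf"],2)) for a in r[:2]])
    if len(rs)==2: print("   ",*tri(rs))
E
```

```text
{'t': 0.0, 'q': array([-64.6586,  35.2895,  -0.7239,  81.6438,   0.4613,  63.2184,
        -2.3146]), 'joint_vel': array([ 0.0846,  0.1294,  0.0327, -0.0571,  0.0713, -0.0533, -0.0131]), 'joint_efforts': array([  0.0001, -46.9238,   0.2591, -17.1032,   0.0099,   0.0097,
        -0.    ]), 'tcp_pos': array([0.2933, 0.5792, 0.2301]), 'tcp_rot': array([-89.9991,   0.1489,  63.1438]), 'ft_force': array([ 0.5289, -0.5159,  0.7222]), 'wrist_torque': array([ 0.0352, -0.0148, -0.0531]), 'gripper_width': 0.08529680683192266}
0.0187
scene (array([-0.3609, -1.0484,  0.7614]), array([ 0.6255,  0.666 , -0.4064])) [606.7028   0.     314.4316]
top (array([0.4904, 0.0103, 1.4092]), array([ 0.0596, -0.0068, -0.9982])) [486.8821   0.     317.9168]
dryer scene [(array([326., 289.]), 0.82)]
deck_lip top [(array([428., 192.]), 0.31), (array([201., 274.]), 0.15)]
hood_toe scene [(array([285., 274.]), 0.8), (array([202., 256.]), 0.74)]
hood_toe top [(array([325., 267.]), 0.84)]
    [ 0.4954 -0.0132  0.0711] 0.0007001635092020942
hood_hinge scene [(array([343., 223.]), 0.95)]
hood_hinge top [(array([333., 2
[... 209 characters left out ...]
k_mid scene [(array([367., 356.]), 0.57)]
rack_mid top [(array([437., 288.]), 0.69)]
    [ 0.4469 -0.3372  0.0192] 0.0005425452828209188
tray_in scene [(array([201., 254.]), 0.6)]
tray_in top [(array([203., 274.]), 0.8)]
    [0.4666 0.3322 0.0129] 0.0002265301654450015
bottle scene [(array([441., 312.]), 0.66)]
bottle top [(array([427., 191.]), 0.73)]
    [ 0.732  -0.3113  0.0012] 0.006146081912397238
dish scene [(array([253., 303.]), 0.68)]
dish top [(array([312., 291.]), 0.62)]
    [ 0.4237  0.0231 -0.0012] 0.0036110319259550034
tip_box scene [(array([261., 240.]), 0.83)]
tip_box top [(array([212., 206.]), 0.71), (array([326., 264.]), 0.55)]
    [0.6653 0.3138 0.0057] 0.0030014407391079586
```

View images.

View pics/scene0.png

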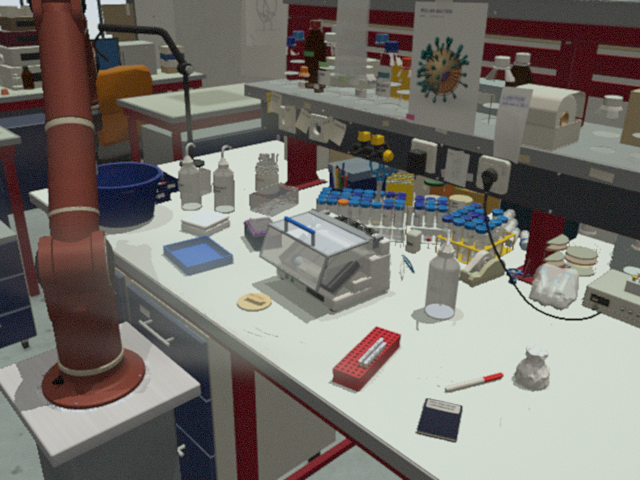

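View pics/top0.png

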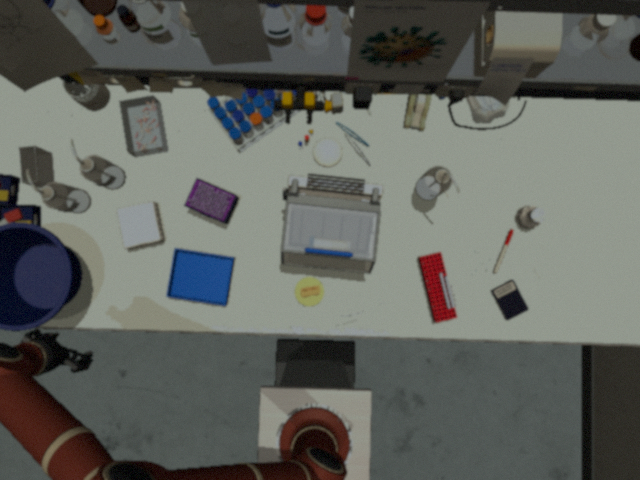

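Scene: dryer closed with its blue bar at (298,223), dish in front at (253,303), rack at (367,356), tray at (201,254). Top: bar at (327,251), rack at (437,288), tray at (201,277). The triangulated heights fit the sizes given. Next I get the yaws by colour.

```bash
cat >> h.py <<'E'
def rect(f,mask,box,z,erode=0):
    m=np.zeros(mask.shape,np.uint8);x0,y0,x1,y1=box;m[y0:y1,x0:x1]=mask[y0:y1,x0:x1]
    n,l,st,_=cv2.connectedComponentsWithStats(m);i=1+np.argmax(st[1:,4]);ys,xs=np.where(l==i)
    P=np.array([atz(f,(a,b),z)[:2] for a,b in zip(xs,ys)],np.float32)
    (c,s,a)=cv2.minAreaRect(P*1000);
    w=np.linalg.eigh(np.cov(P.T))[1][:,1];return c,s,a,np.degrees(np.arctan2(w[1],w[0]))
def R_tool(yaw,lean=0):
    """jaw x along heading yaw, tool y down; lean>0: body leans back (-heading), tip ahead"""
    return Ro.from_euler("z",yaw,degrees=True)*Ro.from_euler("y",-lean,degrees=True)*Ro.from_euler("x",-90,degrees=True)
def rows(p,R,N,start=None):
    from scipy.linalg import expm,logm
    p0,R0=start or pose()
    T=np.eye(4);T[:3,:3]=(R0.inv()*R).as_matrix();T[:3,3]=R0.inv().apply(np.array(p)-p0)
    E=np.real(expm(logm(T)/N));r=np.r_[E[:3,3].round(4),Ro.from_matrix(E[:3,:3]).as_rotvec().round(4)]
    Tr=np.eye(4);Tr[:3,:3]=Ro.from_rotvec(r[3:]).as_matrix();Tr[:3,3]=r[:3]
    G=np.linalg.matrix_power(Tr,N);e=p0+R0.apply(G[:3,3])
    print(N,"x",r.tolist(),"err mm",(1000*(e-p)).round(1),"deg",np.degrees((R.inv()*R0*Ro.from_matrix(G[:3,:3])).magnitude()).round(2))
    return np.array(p),R
E
python3 - <<'E'
from h import *
f=grab("top");h=cv2.cvtColor(f["color"],cv2.COLOR_RGB2HSV)
blue=((h[...,0]>95)&(h[...,0]<125)&(h[...,1]>120)).astype(np.uint8);red=(((h[...,0]<8)|(h[...,0]>172))&(h[...,1]>130)).astype(np.uint8)
print("bar",rect(f,blue,(290,235,370,265),.197)); print("tray",rect(f,blue,(155,235,250,320),.026)); print("rack",rect(f,red,(410,240,465,330),.034))
q=R_tool(-6.5)
a=rows([.5355,-.0145,.285],q,18); rows([.5355,-.0145,.178],q,5,a)
E
```

```text
bar ((532.7283325195312, -19.946823120117188), (113.0513916015625, 10.916261672973633), 85.52999877929688, np.float64(85.5154431967254))
tray ((458.4448547363281, 336.853515625), (167.59600830078125, 135.8954315185547), 82.7586669921875, np.float64(82.15563697192758))
rack ((449.6551513671875, -332.49322509765625), (186.59034729003906, 63.28244400024414), 15.019207954406738, np.float64(-166.82156947115664))
18 x [-0.0054, -0.003, -0.0376, 0.0, 0.0675, -0.0] err mm [-0.1 -1.   0.3] deg 0.03
5 x [-0.0, 0.0214, -0.0, 0.0, 0.0, 0.0] err mm [ 0.  0. -0.] deg 0.0
```

```bash
python3 - <<'E'
from h import *
q=R_tool(-4.5)
a=rows([.533,-.020,.27],q,20)
E
```

```text
20 x [-0.0055, -0.0019, -0.0338, 0.0, 0.059, -0.0] err mm [ 0.4  0.1 -0.7] deg 0.04
```

Emit:
send_rows(
  plan=[-0.0055, -0.0019, -0.0338, 0, 0.059, 0, -0.0055, -0.0019, -0.0338, 0, 0.059, 0, -0.0055, -0.0019, -0.0338, 0, 0.059, 0, -0.0055, -0.0019, -0.0338, 0, 0.059, 0, -0.0055, -0.0019, -0.0338, 0, 0.059, 0, -0.0055, -0.0019, -0.0338, 0, 0.059, 0, -0.0055, -0.0019, -0.0338, 0, 0.059, 0, -0.0055, -0.0019, -0.0338, 0, 0.059, 0, -0.0055, -0.0019, -0.0338, 0, 0.059, 0, -0.0055, -0.0019, -0.0338, 0, 0.059, 0],
  claw=60,
  newtons=50,
)

```text
t: 2.18
tcp_pos: [0.5056, 0.315, 0.2505]
tcp_rot: [-90.0, -0.0, 29.2]
ft_force: [0.7, 0.2, 0.6]
gripper_width: 0.0651
```

Emit:
send_rows(
  plan=[-0.0055, -0.0019, -0.0338, 0, 0.059, 0, -0.0055, -0.0019, -0.0338, 0, 0.059, 0, -0.0055, -0.0019, -0.0338, 0, 0.059, 0, -0.0055, -0.0019, -0.0338, 0, 0.059, 0, -0.0055, -0.0019, -0.0338, 0, 0.059, 0, -0.0055, -0.0019, -0.0338, 0, 0.059, 0, -0.0055, -0.0019, -0.0338, 0, 0.059, 0, -0.0055, -0.0019, -0.0338, 0, 0.059, 0, -0.0055, -0.0019, -0.0338, 0, 0.059, 0, -0.0055, -0.0019, -0.0338, 0, 0.059, 0],
)

```text
t: 3.02
tcp_pos: [0.5334, -0.0216, 0.2696]
tcp_rot: [-90.0, -0.1, -4.6]
ft_force: [0.5, 0.3, 0.6]
gripper_width: 0.0653
```

```bash
python3 - <<'E'
from h import *
s=env.sense();print(s)
f=grab("wrist","w1.png");g=grab("top");
for t in ("hood_bar","hood_hinge","tube_mid","deck_lip","hood_toe"):
    r=best(t,"wrist");print(t,[(np.round(a["pixel"]),round(a["conf"],2)) for a in r[:2]])
    if r: print(atz(f,r[0]["pixel"],{"hood_bar":.197,"hood_hinge":.165}.get(t,.09)))
rows([.533,-.020,.178],R_tool(-4.5),6)
E
```

```text
{'t': 3.0167, 'q': array([-14.3473,  23.5621,  20.9535,  98.1138,  -9.4994,  60.0183,
         5.1418]), 'joint_vel': array([31.2698, -6.4534, 15.3043,  9.0086, -4.3439, -0.5763,  7.9009]), 'joint_efforts': array([ -2.4959, -35.6638,   2.4799, -16.2231,   0.0418,   0.1066,
        -0.0949]), 'tcp_pos': array([ 0.5334, -0.0216,  0.2696]), 'tcp_rot': array([-90.0003,  -0.0517,  -4.6249]), 'ft_force': array([0.458 , 0.2823, 0.6254]), 'wrist_torque': array([-0.0242, -0.0836,  0.0241]), 'gripper_width': 0.06532065365288772}
hood_bar [(array([324., 253.]), 0.82)]
[ 0.5371 -0.0223  0.197 ]
hood_hinge [(array([502., 236.]), 0.59)]
[ 0.6731 -0.0322  0.165 ]
tube_mid []
deck_lip []
hood_toe [(array([280., 205.]), 0.97)]
[ 0.5006 -0.0132  0.09  ]
6 x [-0.0001, 0.0152, -0.0003, -0.0002, 0.0006, -0.0001] err mm [-0.2  0.3 -0.1] deg 0.02
```

Emit:
send_rows(
  plan=[0.0003, 0.0152, 0, 0, 0, 0, 0.0003, 0.0152, 0, 0, 0, 0, 0.0003, 0.0152, 0, 0, 0, 0, 0, 0.0152, 0, 0, 0, 0, 0, 0.0152, 0, 0, 0, 0, 0, 0.0152, 0, 0, 0, 0, 0, 0, 0, 0, 0, 0, 0, 0, 0, 0, 0, 0, 0, 0, 0, 0, 0, 0, 0, 0, 0, 0, 0, 0],
)

```text
t: 4.2
tcp_pos: [0.5352, -0.0197, 0.1792]
tcp_rot: [-90.0, -0.1, -4.4]
ft_force: [-0.2, -1.0, -0.4]
gripper_width: 0.0651
```

Emit:
send_rows(
  plan=[0, 0, 0, 0, 0, 0, 0, 0, 0, 0, 0, 0, 0, 0, 0, 0, 0, 0, 0, 0, 0, 0, 0, 0, 0, 0, 0, 0, 0, 0, 0, 0, 0, 0, 0, 0, 0, 0, 0, 0, 0, 0, 0, 0, 0, 0, 0, 0, 0, 0, 0, 0, 0, 0, 0, 0, 0, 0, 0, 0],
  claw=255,
  newtons=60,
)

```text
t: 5.03
tcp_pos: [0.5344, -0.02, 0.1784]
tcp_rot: [-90.0, -0.0, -4.5]
ft_force: [-2.3, 0.7, 4.8]
gripper_width: 0.0094
```

```bash
python3 - <<'E'
from h import *
p0,R0=pose();print(p0,env.sense()["gripper_width"])
u=np.array([np.cos(np.radians(-4.5)),np.sin(np.radians(-4.5)),0]);z=np.array([0,0,1])
piv=p0+.0187*R0.apply([0,1,0])*-1   # grasp point = bar
H=piv+.138*u-.032*z; r=.1417;a0=np.arctan2(32,138)
st=(p0,R0)
# arcs: steps of 5.5 deg, tool turned forward progressively (phi: tool tip toward robot)
rr=[];prev=st
for k in range(1,21):
    th=np.radians(3.3*k);phi=1.0*k
    b=H-r*np.cos(a0+th)*u+r*np.sin(a0+th)*z
    R=R_tool(-4.5,-phi);p=b+.0187*R.apply([0,1,0])
    d=prev[1].inv().apply(p-prev[0]);w=(prev[1].inv()*R).as_rotvec();prev=(p,R);rr.append(np.r_[d,w])
    print(k,d.round(4),w.round(3),p.round(3))
E
```

```text
[ 0.5344 -0.02    0.1784] 0.009435398727025262
1 [ 0.0017 -0.0079 -0.    ] [-0.     0.001  0.018] [ 0.536 -0.02   0.186]
2 [ 0.0021 -0.0078 -0.    ] [0.    0.    0.017] [ 0.538 -0.02   0.194]
3 [ 0.0024 -0.0077  0.    ] [-0.    -0.     0.017] [ 0.541 -0.021  0.202]
4 [ 0.0027 -0.0076 -0.    ] [0.    0.    0.017] [ 0.544 -0.021  0.209]
5 [ 0.003  -0.0075  0.    ] [-0.    -0.     0.017] [ 0.547 -0.021  0.216]
6 [ 0.0033 -0.0073  0.    ] [-0.     0.     0.017] [ 0.551 -0.021  0.223]
7 [ 0.0036 -0.0072 -0.    ] [-0.     0.     0.017] [ 0.556 -0.022  0.23 ]
8 [ 0.0039 -0.007   0.    ] [ 0.    -0.     0.017] [ 0.56  -0.022  0.237]
9 [ 0.0041 -0.0068 -0.    ] [-0.     0.     0.017] [ 0.565 -0.022  0.243]
10 [ 0.0044 -0.0067  0.    ] [-0.    -0.     0.017] [ 0.571 -0.023  0.249]
11 [ 0.0047 -0.0065 -0.    ] [0.    0.    0.017] [ 0.576 -0.023  0.254]
12 [ 0.0049 -0.0063  0.    ] [0.    0.    0.017] [ 0.582 -0.024  0.259]
13 [ 0.0052 -0.006   0.    ] [-0.    -0.     0.017] [ 0.589 -0.024  0.264]
14 [ 0.0054 -0.0058 -0.    ] [-0.     0.     0.017] [ 0.595 -0.025  0.269]
15 [ 0.0056 -0.0056  0.    ] [0.    0.    0.017] [ 0.602 -0.025  0.273]
16 [ 0.0059 -0.0053 -0.    ] [-0.    -0.     0.017] [ 0.609 -0.026  0.276]
17 [ 0.0061 -0.0051 -0.    ] [0.    0.    0.017] [ 0.616 -0.026  0.28 ]
18 [ 0.0063 -0.0048  0.    ] [-0.    -0.     0.017] [ 0.624 -0.027  0.282]
19 [ 0.0064 -0.0046 -0.    ] [-0.    -0.     0.017] [ 0.631 -0.028  0.285]
20 [ 0.0066 -0.0043 -0.    ] [-0.     0.     0.017] [ 0.639 -0.028  0.287]
```

Emit:
send_rows(
  plan=[0.0017, -0.0079, 0, 0, 0, 0.0175, 0.0021, -0.0078, 0, 0, 0, 0.0175, 0.0024, -0.0077, 0, 0, 0, 0.0175, 0.0027, -0.0076, 0, 0, 0, 0.0175, 0.003, -0.0075, 0, 0, 0, 0.0175, 0.0033, -0.0073, 0, 0, 0, 0.0175, 0.0036, -0.0072, 0, 0, 0, 0.0175, 0.0039, -0.007, 0, 0, 0, 0.0175, 0.0041, -0.0068, 0, 0, 0, 0.0175, 0.0044, -0.0067, 0, 0, 0, 0.0175],
)

```text
t: 5.87
tcp_pos: [0.566, -0.0225, 0.2457]
tcp_rot: [-90.0, 10.9, -4.5]
ft_force: [-6.6, 0.1, -1.9]
gripper_width: 0.0099
```

```bash
python3 - <<'E'
from h import *
f=grab("scene","s1.png");cv2.imwrite("pics/s1c.png",cv2.resize(cv2.cvtColor(f["color"],cv2.COLOR_RGB2BGR)[120:340,180:480],None,fx=2,fy=2));print(env.sense()["q"])
E
```

```text
[-11.118   33.4771  19.8019  85.6025 -10.7783  73.8346   6.1822]
```

View pics/s1c.png

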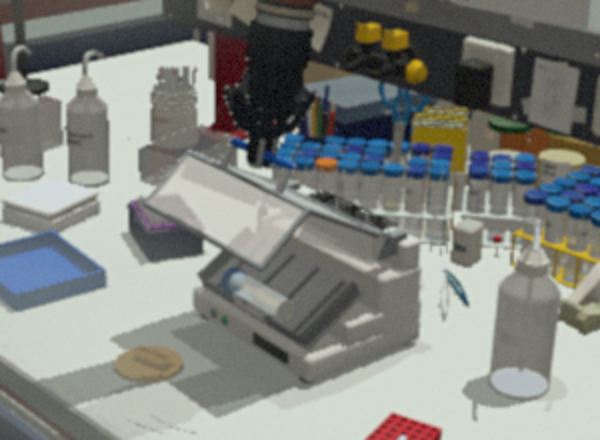

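The hood is up about 33°, held by the bar. The tube shows on the deck near crop (255,290), cap to the left. I carry on with the arc.

Emit:
send_rows(
  plan=[0.0047, -0.0065, 0, 0, 0, 0.0175, 0.0049, -0.0063, 0, 0, 0, 0.0175, 0.0052, -0.006, 0, 0, 0, 0.0175, 0.0054, -0.0058, 0, 0, 0, 0.0175, 0.0056, -0.0056, 0, 0, 0, 0.0175, 0.0059, -0.0053, 0, 0, 0, 0.0175, 0.0061, -0.0051, 0, 0, 0, 0.0175, 0.0063, -0.0048, 0, 0, 0, 0.0175, 0.0064, -0.0046, 0, 0, 0, 0.0175, 0.0066, -0.0043, 0, 0, 0, 0.0175],
)

```text
t: 6.75
tcp_pos: [0.6364, -0.028, 0.2898]
tcp_rot: [-90.0, 20.5, -4.5]
ft_force: [-6.0, 0.8, 12.3]
gripper_width: 0.0097
```

```bash
python3 - <<'E'
from h import *
s=env.sense();print(s["q"],s["tcp_pos"],s["ft_force"])
p,R=pose();b=p-.0187*R.apply([0,1,0]);H=np.array([.672,-.031,.165]);v=b-H;print(np.degrees(np.arctan2(v[2],-v[0]))-13,np.linalg.norm(v))
E
```

```text
[ -6.9705  44.5578  19.2755  58.8014 -11.8224  99.0185   5.2509] [ 0.6364 -0.028   0.2898] [-5.9912  0.8259 12.3433]
65.44592459202725 0.14523471180653963
```

Emit:
send_rows(
  plan=[0, 0, 0, 0, 0, 0, 0, 0, 0, 0, 0, 0, 0, 0, 0, 0, 0, 0, -0.001, -0.008, 0, 0, 0, -0.02, -0.001, -0.008, 0, 0, 0, -0.03, -0.001, -0.008, 0, 0, 0, -0.035, -0.002, -0.008, 0, 0, 0, -0.035, -0.002, -0.01, 0, 0, 0, -0.035, -0.002, -0.01, 0, 0, 0, -0.035, -0.002, -0.01, 0, 0, 0, -0.035],
  claw=150,
)

```text
t: 7.58
tcp_pos: [0.643, -0.0286, 0.3508]
tcp_rot: [-90.0, 7.0, -4.5]
ft_force: [0.1, 1.3, 0.0]
gripper_width: 0.0351
```

```bash
python3 - <<'E'
from h import *
f=grab("scene","s2.png");print(env.sense()["q"],env.sense()["ft_force"])
a=rows([.60,-.024,.385],R_tool(-4.5,0),3)
a=rows([.44,-.012,.38],R_tool(-4.5,25),7,a)
for t in("hood_bar","hood_toe","tube_mid","deck_lip"):
    r=best(t,"scene");print(t,[(np.round(a["pixel"]),round(a["conf"],2)) for a in r[:2]])
E
```

```text
[ -9.0426  35.281   20.4074  64.0825 -11.184   89.197    4.8896] [-0.3293 -1.5003  2.586 ]
3 x [-0.0152, -0.0091, 0.0005, -0.0002, 0.0002, -0.0389] err mm [-0.   0.1  0.1] deg 0.01
7 x [-0.0228, -0.0036, -0.0001, -0.0, -0.0, -0.0623] err mm [ 0.2 -0.1  0.1] deg 0.01
hood_bar [(array([342., 171.]), 0.9)]
hood_toe [(array([305., 173.]), 0.97)]
tube_mid [(array([308., 266.]), 0.67), (array([340., 222.]), 0.16)]
deck_lip [(array([301., 274.]), 0.64)]
```

View pics/s2.png

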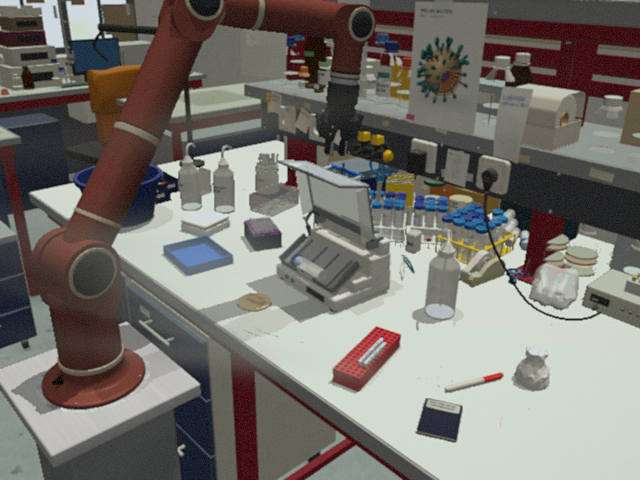

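The hood stands open by itself (toe at 305,173), the gripper is clear above it, and the tube shows at (308,266).

Emit:
send_rows(
  plan=[-0.0152, -0.0091, 0.0005, 0, 0, -0.0389, -0.0152, -0.0091, 0.0005, 0, 0, -0.0389, -0.0152, -0.0091, 0.0005, 0, 0, -0.0389, -0.0228, -0.0036, 0, 0, 0, -0.0623, -0.0228, -0.0036, 0, 0, 0, -0.0623, -0.0228, -0.0036, 0, 0, 0, -0.0623, -0.0228, -0.0036, 0, 0, 0, -0.0623, -0.0228, -0.0036, 0, 0, 0, -0.0623, -0.0228, -0.0036, 0, 0, 0, -0.0623, -0.0228, -0.0036, 0, 0, 0, -0.0623],
  claw=0,
)

```text
t: 8.67
tcp_pos: [0.44, -0.0111, 0.3758]
tcp_rot: [-90.0, -24.6, -4.4]
ft_force: [-1.0, -0.5, 0.3]
gripper_width: 0.0854
```

```bash
python3 - <<'E'
from h import *
print(env.sense()["q"],env.sense()["tcp_pos"],env.sense()["tcp_rot"])
F={n:grab(n,n+"3.png") for n in("scene","wrist","top")}
print(F["wrist"]["mount"],F["wrist"]["K"])
for t in ("tube_mid","deck_lip","deck","hood_toe","hood_hinge","hood_bar","dryer","rack_mid","tray_in"):
    rs=[];m=[]
    for n in F:
        r=best(t,n)
        if r: m.append((n,np.round(r[0]["pixel"]),round(r[0]["conf"],2)));rs.append(ray(F[n],r[0]["pixel"]))
    print(t,m)
    for i in range(len(rs)):
        for j in range(i): print("   ",m[j][0],m[i][0],*tri([rs[j],rs[i]]))
E
```

```text
[-24.7863  -3.6414  19.6161 117.2964   7.6516  42.0537 -13.9849] [ 0.44   -0.0111  0.3758] [-89.9995 -24.6029  -4.4484]
[[ 1.      0.0005  0.      0.0004]
 [ 0.0001 -0.3061  0.952  -0.1427]
 [ 0.0005 -0.952  -0.3061  0.0774]
 [ 0.      0.      0.      1.    ]] [[371.6483   0.     318.3646]
 [  0.     371.6483 239.4134]
 [  0.       0.       1.    ]]
tube_mid [('scene', array([309., 263.]), 0.91), ('wrist', array([326., 188.]), 0.89), ('top', array([330., 243.]), 0.85)]
    scene wrist [ 0.5635 -0.0251  0.0833] 0.0006950573590262085
    scene top [ 0.5624 -0.0256  0.0841] 0.0011109739079840585
    wrist top [ 0.5617 -0.0245  0.0856] 0.0003516005681034927
deck_lip [('scene', array([305., 274.]), 0.68), ('wrist', array([310., 186.]), 0.68)]
    scene wrist [ 0.5516 -0.0241  0.056 ] 0.0005936125657966637
deck [('scene', array([304., 277.]), 0.65), ('wrist', array([314., 184.]), 0.72)]
    scene wrist [ 0.5567 -0.022   0.0487] 0.005559423436227421
hood_toe [('scene', array([307., 176.]), 0.65), ('wrist', array([462., 241.]), 0.63), ('top', array([330., 238.]), 0.59)]
    scene wrist [ 0.5
[... 514 characters left out ...]
), ('wrist', array([538., 221.]), 0.98)]
    scene wrist [ 0.6747 -0.0297  0.3103] 0.000807659719978461
dryer [('scene', array([322., 288.]), 0.96), ('wrist', array([334., 176.]), 0.91)]
    scene wrist [ 0.6126 -0.0259 -0.0046] 0.0035547720937107725
rack_mid [('scene', array([368., 353.]), 0.96), ('wrist', array([263., 383.]), 0.88), ('top', array([438., 288.]), 0.56)]
    scene wrist [ 0.4525 -0.3379  0.0252] 0.0013594427660115838
    scene top [ 0.4487 -0.3379  0.0259] 0.0014729667101255337
    wrist top [ 0.4503 -0.3346  0.0315] 0.002607002339833826
tray_in [('scene', array([201., 257.]), 0.79), ('top', array([199., 278.]), 0.91)]
    scene top [0.461  0.3414 0.0027] 0.008462799016938834
```

View pics/wrist3.png

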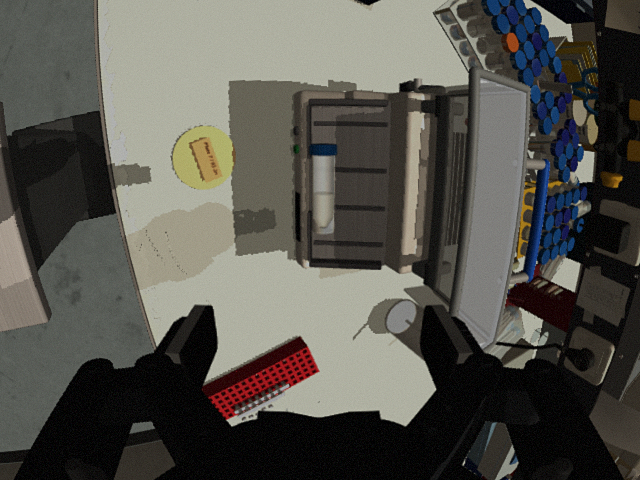

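The wrist picture shows the tube at (324,188), cap up in the picture (dryer's left), with the deck clear and the hood fully open. Tube height agrees in three views. Lip and deck points read lower, so I check from nearer.

```bash
python3 - <<'E'
from h import *
rows([.5176,-.0215,.1625],R_tool(-4.5,30),8)
E
```

```text
8 x [-0.0035, 0.0282, -0.0005, -0.0, 0.0001, -0.012] err mm [0.2 0.3 0.2] deg 0.02
```

Emit:
send_rows(
  plan=[-0.0035, 0.0282, -0.0005, 0, 0.0001, -0.012, -0.0035, 0.0282, -0.0005, 0, 0.0001, -0.012, -0.0035, 0.0282, -0.0005, 0, 0.0001, -0.012, -0.0035, 0.0282, -0.0005, 0, 0.0001, -0.012, -0.0035, 0.0282, -0.0005, 0, 0.0001, -0.012, -0.0035, 0.0282, -0.0005, 0, 0.0001, -0.012, -0.0035, 0.0282, -0.0005, 0, 0.0001, -0.012, -0.0035, 0.0282, -0.0005, 0, 0.0001, -0.012, 0, 0, 0, 0, 0, 0, 0, 0, 0, 0, 0, 0],
)

```text
t: 11.0
tcp_pos: [0.5213, -0.0212, 0.1801]
tcp_rot: [-90.0, -28.8, -4.6]
ft_force: [-0.2, -0.8, 0.2]
gripper_width: 0.0852
```

```bash
python3 - <<'E'
from h import *
print(env.sense()["tcp_pos"],env.sense()["tcp_rot"],env.sense()["q"])
F={n:grab(n,n+"4.png") for n in("scene","wrist")}
for t in ("tube_mid","deck_lip","deck"):
    rs=[];m=[]
    for n in F:
        r=best(t,n)
        if r: m.append((n,np.round(r[0]["pixel"]),round(r[0]["conf"],2)));rs.append(ray(F[n],r[0]["pixel"]))
    print(t,m)
    for i in range(len(rs)):
        for j in range(i): print("   ",m[j][0],m[i][0],*tri([rs[j],rs[i]]))
E
```

```text
[ 0.5213 -0.0212  0.1801] [-90.0411 -28.8063  -4.5785] [ -8.6205  20.3856   8.8231 130.3816 -19.8268   0.8163  14.0397]
tube_mid [('scene', array([307., 268.]), 0.88), ('wrist', array([301., 235.]), 0.97)]
    scene wrist [ 0.5621 -0.025   0.0727] 0.003958980576445555
deck_lip [('scene', array([304., 272.]), 0.74), ('wrist', array([276., 229.]), 0.58)]
    scene wrist [ 0.5504 -0.0215  0.0622] 0.0008323194070739994
deck [('scene', array([306., 277.]), 0.87), ('wrist', array([283., 228.]), 0.62)]
    scene wrist [ 0.558  -0.025   0.0476] 0.004460498461808651
```

View pics/wrist4.png

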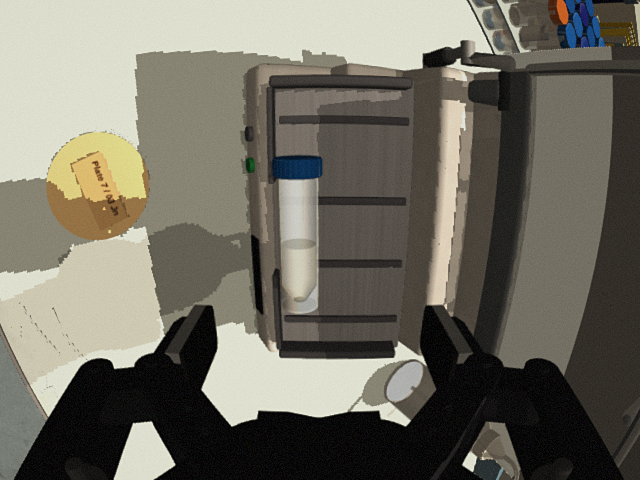

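Wrist joint 6 has reached its lower limit (0.8°), so the tool stopped short. I fit a kinematic model to the poses recorded and look for reachable configurations.

```bash
cat > kin.py <<'E'
from h import *
from scipy.optimize import least_squares
D=[([-64.6586,35.2895,-.7239,81.6438,.4613,63.2184,-2.3146],[.2933,.5792,.2301],[-89.9991,.1489,63.1438]),
([-14.3473,23.5621,20.9535,98.1138,-9.4994,60.0183,5.1418],[.5334,-.0216,.2696],[-90,-.0517,-4.6249]),
([-6.9705,44.5578,19.2755,58.8014,-11.8224,99.0185,5.2509],[.6364,-.028,.2898],[-90,20.5,-4.5]),
([-24.7863,-3.6414,19.6161,117.2964,7.6516,42.0537,-13.9849],[.44,-.0111,.3758],[-90,-24.6029,-4.4484]),
([-8.6205,20.3856,8.8231,130.3816,-19.8268,.8163,14.0397],[.5213,-.0212,.1801],[-90.0411,-28.8063,-4.5785])]
LO=np.array([-178.69,-17.37,-77.05,15.02,-78.02,.78,-162.83]);HI=np.array([178.69,117.87,75.6,138.74,258.01,113.62,162.83])
def fk(q,L,s):
    q=np.array(q)*s;p=np.zeros(3);R=Ro.identity();e=lambda a,x:Ro.from_euler(a,x,degrees=True)
    p=p+[0,0,L[0]];R=R*e("z",q[0])*e("y",q[1]);p=p+R.apply([L[4],0,0])
    R=R*e("z",q[2]);p=p+R.apply([L[5],0,L[1]]);R=R*e("y",q[3]);p=p+R.apply([L[6],0,0]);R=R*e("z",q[4]);p=p+R.apply([0,0,L[2]]);R=R*e("y",q[5]);p=p+R.apply([L[7],0,0])
    R=R*e("z",q[6]);p=p+R.apply([0,0,L[3]])
    return p,R
# tool: y=flange z, x=flange x (up to fixed rot)
def fit():
    import itertools;best_=None
    for s3,s5,s7 in itertools.product((1,-1),repeat=3):
        s=np.array([-1,1,s3,1,s5,1,s7])
        def f(x):
            o=[]
            for q,p,r in D:
                P,R=fk(q,x[:8],s);Rt=R*Ro.from_euler("z",x[8])*Ro.from_euler("x",-90,degrees=True)
                o+=list((P-p)*100);o+=list((Rt.inv()*Ro.from_euler("xyz",r,degrees=True)).as_rotvec()*10)
            return o
        for x8 in (0,np.pi):
            r=least_squares(f,[.3,.4,.4,.2,0,0,0,0,x8])
            if best_ is None or r.cost<best_[0]: best_=(r.cost,s,r.x)
    return best_
E
python3 - <<'E'
from kin import *
c,s,x=fit();print(c,s,x)
np.savez("k.npz",s=s,x=x)
for q,p,r in D:
    P,R=fk(q,x[:8],s);print((P-p)*1000)
E
```

```text
2165.051512503728 [-1  1  1  1 -1  1 -1] [ 0.1406  0.6325  0.3525  0.333   0.9036 -1.0074 -0.0236 -0.0375  2.7766]
[-21.3964   2.6499  15.0816]
[ -0.741   17.7507 -10.2579]
[  7.5637 -14.7405  -5.6018]
[  7.8678  -5.0462 -14.3243]
[-2.9701 18.9261 15.1024]
```

```bash
sed -i 's/Ro.from_euler("x",-90,degrees=True)$/Ro.from_euler("x",90,degrees=True)/; s/\*Ro.from_euler("x",-90,degrees=True)\s*$/*Ro.from_euler("x",90,degrees=True)/' kin.py; grep -n 'Rt=R' kin.py
cat >> kin.py <<'E'
def load():
    k=np.load("k.npz");return k["s"],k["x"]
def tcp(q,s,x):
    P,R=fk(q,x[:8],s);return P,R*Ro.from_euler("z",x[8])*Ro.from_euler("x",90,degrees=True)
def ik(p,R,q0,s,x,w=.002):
    def f(q):
        P,T=tcp(q,s,x);return np.r_[(P-p)*100,(T.inv()*R).as_rotvec()*30,w*(q-q0)]
    r=least_squares(f,np.clip(q0,LO+.01,HI-.01),bounds=(LO,HI),max_nfev=200);P,T=tcp(r.x,s,x)
    return r.x,1000*np.linalg.norm(P-p),np.degrees((T.inv()*R).magnitude())
E
python3 - <<'E'
from kin import *
c,s,x=fit();print(c,s,x)
np.savez("k.npz",s=s,x=x)
for q,p,r in D:
    P,R=tcp(q,s,x);print((P-p)*1000)
E
```

```text
23:                P,R=fk(q,x[:8],s);Rt=R*Ro.from_euler("z",x[8])*Ro.from_euler("x",90,degrees=True)
2.978862144965457 [-1  1 -1  1 -1  1 -1] [ 0.2421  0.5395  0.3696  0.3001 -0.0674  0.0519 -0.0102 -0.0172 -3.1415]
[-20.2572  10.2515   2.7729]
[ 1.4915 -3.6945 -1.2844]
[-0.9843  1.4237 -0.8462]
[-0.059   0.496  -2.6197]
[-0.102   6.3532  1.9775]
```

```bash
sed -i 's/R.apply(\[L\[4\],0,0\])/R.apply([0,L[4],0])/;s/R.apply(\[L\[5\],0,L\[1\]\])/R.apply([0,L[5],L[1]])/;s/R.apply(\[L\[6\],0,0\])/R.apply([0,L[6],0])/;s/R.apply(\[L\[7\],0,0\])/R.apply([0,L[7],0])/' kin.py
python3 - <<'E'
from kin import *
c,s,x=fit();print(c,s,x)
np.savez("k.npz",s=s,x=x)
for q,p,r in D:
    P,R=tcp(q,s,x);print((P-p)*1000,np.degrees((R.inv()*Ro.from_euler("xyz",r,degrees=True)).magnitude()))
E
```

```text
4.6594246542471546e-05 [-1  1 -1  1 -1  1 -1] [ 0.2556  0.5501  0.3723  0.3059 -0.0121 -3.1772  3.1678 -0.0003  3.1417]
[ 0.0024 -0.0056  0.0274] 0.004689633396125777
[0.0262 0.0137 0.024 ] 0.004617383619618034
[-0.0201 -0.0126 -0.0095] 0.03142572652307602
[-0.0181 -0.0221 -0.0016] 0.004690827373140235
[ 0.014   0.0228 -0.0402] 0.004762883695908812
```

```bash
cat > geo.py <<'E'
from h import *
u=np.array([np.cos(np.radians(-4.5)),np.sin(np.radians(-4.5)),0]);z=np.array([0,0,1.]);yl=np.cross(z,u)
n=-.5*u+np.sqrt(.75)*z; xs=np.sqrt(.75)*u+.5*z
E
python3 - <<'E'
from kin import *; from geo import *
f=grab("wrist");t=grab("top")
mk=lambda p,r:(np.array(p),Ro.from_euler("xyz",r,degrees=True))
f3=dict(f);f3["pose"]=mk([.44,-.0111,.3758],[-89.9995,-24.6029,-4.4484])
r3=ray(f3,(325,188));r4=ray(f,(300,234.5));rt=ray(t,(330,243))
print("w3w4",*tri([r3,r4]));print("all",*tri([r3,r4,rt]))
l3=ray(f3,(310,186));l4=ray(f,(276,229));print("lip",*tri([l3,l4]))
T=tri([r3,r4,rt])[0];s,x=load();rng=np.random.default_rng(0)
q0=np.array(env.sense()["q"])
for d in (-.0115,.09,.2):
  for half in (0,180):
    R=R_tool(-4.5,30)*Ro.from_euler("y",half,degrees=True);sol=[]
    for k in range(40):
        g=LO+(HI-LO)*rng.random(7);g[0]=rng.uniform(-60,60);g[2]=rng.uniform(-75,75)
        q,e,a=ik(T+d*n,R,g,s,x,1e-4)
        if e<1 and a<.3: sol.append(q.round(0))
    print(d,half,len(sol));[print("   ",v) for v in sorted(sol,key=lambda v:v[4])[::max(1,len(sol)//5)]]
E
```

```text
w3w4 [ 0.5741 -0.0264  0.0777] 0.010327410647736023
all [ 0.5643 -0.0225  0.0961] 0.011530009340252348
lip [ 0.5518 -0.0172  0.0854] 0.009367165851791856
-0.0115 0 34
    [ 42.  58. -75. 128. 106.  60. -99.]
    [  40.   54.  -69.  128.  107.   54. -101.]
    [  31.   44.  -49.  128.  112.   37. -111.]
    [   2.   35.   -4.  129.  158.   15. -163.]
    [-13.  36.  17. 129. 207.  16. 146.]
    [-38.  51.  61. 130. 247.  43. 101.]
-0.0115 180 32
    [ 42.  60. -76. 128. 106.  62.  82.]
    [ 35.  48. -58. 128. 109.  44.  74.]
    [ 19.  38. -30. 128. 123.  24.  55.]
    [  4.  35.  -8. 129. 152.  15.  24.]
    [-12.  36.  16. 129. 204.  15. -31.]
    [-29.  42.  43. 130. 238.  29. -68.]
0.09 0 32
    [ 46.  41. -77. 131.  92.  49. -95.]
    [ 37.  30. -55. 131.  93.  30. -98.]
    [ 35.  29. -53. 131.  94.  28. -98.]
    [   1.   21.   -4.  132.  117.    5. -123.]
    [-10.  21.  10. 132. 191.   3. 163.]
    [-33.  26.  43. 133. 258.  17.  96.]
0.09 180 25
    [ 46.  41. -77. 131.  92.  49.  85.]
    [ 32.  27. -47. 131.  94.  25.  81.]
    [ 23.  24. -34. 131.  96.  18.  79.]
    [  9.  21. -15. 132. 104.  10.  71.]
    [-13.  21.  14. 132. 220.   4. -46.]
0.2 0 31
    [-65.  14.  76. 132. -48.  20.  44.]
    [-17.   6.  15. 131.   9.  14. -15.]
    [  8.   6. -13. 130.  22.  15. -29.]
    [ 37.   8. -45. 130.  39.  18. -46.]
    [ 49.  11. -60. 130.  48.  22. -55.]
    [ 59.  17. -77. 129.  60.  30. -67.]
0.2 180 27
    [ -65.   14.   76.  132.  -48.   20. -136.]
    [ -52.    8.   56.  132.  -22.   15. -163.]
    [ -52.    8.   56.  132.  -22.   15. -163.]
    [ -52.    8.   56.  132.  -22.   15. -163.]
    [ 32.   8. -40. 130.  36.  18. 137.]
    [ 50.  11. -61. 130.  49.  22. 124.]
```

```bash
cat > sim.py <<'E'
from kin import *; from geo import *
s,x=load()
def jac(q):
    P,R=tcp(q,s,x);J=np.zeros((6,7))
    for i in range(7):
        d=np.array(q,float);d[i]+=.01;P2,R2=tcp(d,s,x);J[:3,i]=(P2-P)/.01;J[3:,i]=(R2*R.inv()).as_rotvec()/.01
    return J,P,R
def step(q,p,R,lam=.0005,rest=None,k=0,lock=True,it=12):
    W=np.diag([1,1,1,.3,.3,.3])
    for _ in range(it):
        J,P,T=jac(q);e=np.r_[p-P,(R*T.inv()).as_rotvec()];free=np.ones(7,bool)
        for _ in range(3):
            Jw=(W@J)*free;Ji=Jw.T@np.linalg.inv(Jw@Jw.T+lam**2*np.eye(6)*1e-4)
            dq=Ji@(W@e)
            if rest is not None: dq=dq+(np.eye(7)-Ji@Jw)@(k*(rest-q))*free
            bad=free&(((q+dq)<LO)|((q+dq)>HI))
            if not bad.any(): break
            free&=~bad
        q=np.clip(q+np.clip(dq,-6,6),LO,HI)
    return q
def run(q,p,R,rws,**kw):
    for r in rws:
        p=p+R.apply(r[:3]);R=R*Ro.from_rotvec(r[3:]);q=step(q,p,R,**kw)
    return q,p,R
if __name__=="__main__":
    A=[[-.0055,-.0019,-.0338,0,.059,0]]*20
    for kw in ({},{"rest":np.array(D[0][0]),"k":.02},{"rest":np.array(D[0][0])*[0,1,1,1,1,1,1],"k":.1}):
        q=np.array(D[0][0]);p,R=tcp(q,s,x);q,p,R=run(q,p,R,A,**kw);print(q.round(1),(1000*(tcp(q,s,x)[0]-p)).round(1))
        B=[[.0003,.0152,0,0,0,0]]*6+[[.0017+.00027*i,-.0079+.00018*i,0,0,0,.0175] for i in range(20)]
        q,p,R=run(q,p,R,B,**kw);print(q.round(1))
        C=[[-.001,-.008,0,0,0,-.02],[-.001,-.008,0,0,0,-.03],[-.001,-.008,0,0,0,-.035]]+[[-.002,-.0095,0,0,0,-.035]]*4+[[-.0152,-.0091,.0005,0,0,-.0389]]*3+[[-.0228,-.0036,0,0,0,-.0623]]*7
        q,p,R=run(q,p,R,C,**kw);print(q.round(1));
        q,p,R=run(q,p,R,[[-.0035,.0282,-.0005,0,0,-.012]]*8,**kw);print(q.round(1));print()
    for d in D[1:]: print(np.array(d[0]).round(1))
E
python3 sim.py
```

```text
[-14.5  23.6  21.   98.1  -9.4  60.1   5.1] [-0. -0.  0.]
[ -7.1  44.5  19.3  60.  -11.7  97.5   5.3]
[-24.9  -3.6  19.6 117.7   7.9  41.8 -14.2]
[-13.3  21.4  13.7 128.3  -7.4   5.7   1.7]

[-15.6  23.8  22.6  98.2 -10.1  60.2   5.9] [0. 0. 0.]
[ -5.8  44.2  16.1  59.9 -10.   97.3   3.9]
[-30.7  -3.9  25.1 117.8   8.7  41.9 -15.1]
[-14.6  21.5  15.6 128.4 -13.1   5.8   7.4]

[-0.1 22.7 -0.2 97.7  0.3 59.7 -4.9] [ 0. -0.  0.]
[ 1.  43.5  0.2 59.6 -1.1 97.  -3.3]
[ -0.3  -2.8  -3.3 117.2   5.   41.5 -11.2]
[-10.   21.3   9.8 128.2   4.8   5.7 -10.5]

[-14.3  23.6  21.   98.1  -9.5  60.    5.1]
[ -7.   44.6  19.3  58.8 -11.8  99.    5.3]
[-24.8  -3.6  19.6 117.3   7.7  42.1 -14. ]
[ -8.6  20.4   8.8 130.4 -19.8   0.8  14. ]
```

The least-norm model reproduces the controller's joints, so I can plan with it. I check how much lean is possible in the present branch, search for detours, and re-measure the tube.

```bash
cat > srch.py <<'E'
from sim import *
f=grab("wrist");t=grab("top");print("pose",f["pose"][0])
r4=ray(f,(300,234.5));r=env.spot_point("tube_mid","top");rt=ray(t,r[0]["pixel"]);print("tube",r[0],*tri([r4,rt]))
T=np.array([.5625,-.0250,.0845]);w=T-r4[0];print("T off r4 mm",1000*(w-r4[1]*(w@r4[1])), "dist",w@r4[1])
for nm,c in(("tube",T-.0115*n),("rack",T-.0145*n-.015*xs+.033*xs+.005*n)):
    for L in (18,20,22,24,26):
        q,e,a=ik(c,R_tool(-4.5,L),np.array([-10,35,10,125,-10,5,5.]),s,x,1e-4);print(nm,L,q.round(0),round(e,2),round(a,2))
def path(q,p,R,way):
    for pt,Rt in way:
        d=np.linalg.norm(pt-p);a=(R.inv()*Rt).magnitude();N=int(max(d/.035,a/.11,1))+1
        rv=(R.inv()*Rt).as_rotvec()/N;p0,R0=p,R
        for i in range(N):
            p=p0+(pt-p0)*(i+1)/N;R=R0*Ro.from_rotvec(rv*(i+1));q=step(q,p,R,it=4)
            P,TT=tcp(q,s,x)
            if np.linalg.norm(P-p)>.002 or (TT.inv()*R).magnitude()>.02: return q,p,R,False,N
    return q,p,R,True,0
if __name__=="__main__":
    rng=np.random.default_rng(1);q0=np.array(env.sense()["q"]);p0,R0=tcp(q0,s,x)
    import time;t0=time.time();pre=T+.1*n;found=0
    while time.time()-t0<150 and found<6:
        up=np.array([.44,-.01,.35]);base=R_tool(-4.5,0)
        way=[(up,R_tool(-4.5,22))]
        for k in range(rng.integers(1,4)):
            pt=np.array([rng.uniform(.42,.5),rng.uniform(-.35,.3),rng.uniform(.3,.4)])
            Rr=Ro.from_euler("z",rng.uniform(-120,120),degrees=True)*base*Ro.from_euler("xz",rng.uniform(-40,40,2),degrees=True);way.append((pt,Rr))
        half=rng.choice([0,180]);Rd=R_tool(-4.5,30)*Ro.from_euler("y",half,degrees=True)
        way+=[(up,R_tool(-4.5,25)*Ro.from_euler("y",half,degrees=True)),(pre,Rd),(T-.0115*n,Rd)]
        r=path(q0,p0,R0,way)
        if r[3]:
            found+=1;print("FOUND",half,r[0].round(0));[print("  ",a.round(3),b.as_euler("xyz",degrees=True).round(0)) for a,b in way]
E
timeout 300 python3 srch.py
```

```text
pose [ 0.5205 -0.0206  0.1806]
tube {'pixel': [331.3, 244.1], 'conf': 0.78} [ 0.5618 -0.0278  0.0748] 0.003123655943406813
T off r4 mm [ 2.2005 -2.5244  1.9594] dist 0.2595054188740389
tube 18 [ -4.  36.   5. 120. -11.   7.   6.] 0.0 0.0
tube 20 [ -3.  35.   4. 122. -11.   3.   5.] 0.0 0.0
tube 22 [ -4.  35.   5. 123. -78.   1.  73.] 0.86 0.31
tube 24 [ -4.  35.   5. 123. -78.   1.  73.] 5.17 1.88
tube 26 [ -4.  35.   5. 123. -78.   1.  73.] 9.48 3.44
rack 18 [ -4.  35.   6. 117. -11.  10.   6.] 0.0 0.0
rack 20 [ -4.  35.   5. 119. -11.   6.   6.] 0.0 0.0
rack 22 [ -3.  35.   4. 121. -10.   3.   5.] 0.0 0.0
rack 24 [ -4.  35.   5. 122. -78.   1.  73.] 1.46 0.54
rack 26 [ -4.  34.   5. 122. -78.   1.  73.] 5.74 2.11
```

```bash
cat > pl.py <<'E'
from sim import *
def plan(way,q=None):
    """way: list of (p,R,N). prints rows and joint check"""
    q=np.array(env.sense()["q"]) if q is None else q
    st=tcp(q,s,x)
    for p,R,N in way:
        p0,R0=st;a=rows(p,R,N,st)
        E=Ro.from_rotvec((R0.inv()*R).as_rotvec()/N);mx=0
        from scipy.linalg import expm,logm
        Tm=np.eye(4);Tm[:3,:3]=(R0.inv()*R).as_matrix();Tm[:3,3]=R0.inv().apply(np.array(p)-p0);lg=np.real(logm(Tm))/N
        for i in range(N):
            G=expm(lg*(i+1));qn=step(q,p0+R0.apply(G[:3,3]),R0*Ro.from_matrix(G[:3,:3]),it=6);mx=max(mx,abs(qn-q).max());q=qn
        P,T=tcp(q,s,x);print("   q",q.round(0),"maxstep",mx.round(1),"miss",(1000*np.linalg.norm(P-p)).round(1));st=(np.array(p),R)
    return q
E
python3 - <<'E'
from pl import *
for L in (18,20):
    print("lean",L)
    T=np.array([.5612,-.024,.0832]);R=R_tool(-4.5,L);a=R.apply([0,1,0]);jx=R.apply([1,0,0])
    g=T+.008*a+.003*jx;print(g)
    q=plan([(g-.09*a,R,6),(g,R,10)])
    plan([(g-.0*a+.07*n,R,7),([.44,.05,.30],R_tool(-4.5,5),7)],q)
E
```

```text
lean 18
[ 0.5665 -0.0244  0.0765]
6 x [0.0015, 0.004, 0.0, 0.0001, -0.0, 0.0314] err mm [-0.3  0.   0.1] deg 0.02
   q [-12.  25.  16. 120. -18.  18.  13.] maxstep 3.1 miss 0.0
10 x [0.0, 0.009, 0.0, 0.0, 0.0, 0.0] err mm [0. 0. 0.] deg 0.0
   q [ -5.  35.   7. 120. -22.   7.  16.] maxstep 1.2 miss 0.0
7 x [-0.0021, -0.0098, -0.0, -0.0, -0.0, -0.0] err mm [-0.2  0.   0.1] deg 0.0
   q [-10.  27.  13. 123. -20.  13.  15.] maxstep 1.2 miss 0.0
7 x [-0.0085, -0.0258, 0.0092, -0.0, 0.0, 0.0324] err mm [0.2 0.1 0.4] deg 0.01
   q [-34.  11.  29. 112.  -5.  54.  -7.] maxstep 6.0 miss 0.0
lean 20
[ 0.5667 -0.0244  0.0767]
6 x [0.001, 0.004, 0.0, 0.0001, -0.0, 0.0256] err mm [ 0.  -0.  -0.1] deg 0.02
   q [-11.  25.  14. 122. -19.  14.  13.] maxstep 2.4 miss 0.0
10 x [-0.0, 0.009, -0.0, 0.0, 0.0, 0.0] err mm [0. 0. 0.] deg 0.0
   q [ -4.  35.   5. 122. -21.   3.  16.] maxstep 1.2 miss 0.0
7 x [-0.0017, -0.0098, 0.0, -0.0, 0.0, -0.0] err mm [ 0.4 -0.  -0.2] deg 0.0
   q [ -9.  27.  11. 124. -20.  10.  15.] maxstep 1.2 miss 0.0
7 x [-0.0081, -0.0259, 0.0092, -0.0, 0.0, 0.0374] err mm [-0.2  0.2 -0.2] deg 0.0
   q [-34.  11.  29. 112.  -6.  54.  -7.] maxstep 6.4 miss 0.0
```

Emit:
send_rows(
  plan=[0.001, 0.004, 0, 0, 0, 0.0256, 0.001, 0.004, 0, 0, 0, 0.0256, 0.001, 0.004, 0, 0, 0, 0.0256, 0.001, 0.004, 0, 0, 0, 0.0256, 0.001, 0.004, 0, 0, 0, 0.0256, 0.001, 0.004, 0, 0, 0, 0.0256, 0, 0.009, 0, 0, 0, 0, 0, 0.009, 0, 0, 0, 0, 0, 0.009, 0, 0, 0, 0, 0, 0, 0, 0, 0, 0],
)

```text
t: 12.48
tcp_pos: [0.5442, -0.0228, 0.1333]
tcp_rot: [-90.0, -19.8, -4.5]
ft_force: [-0.0, -0.3, 0.1]
gripper_width: 0.0855
```

```bash
python3 - <<'E'
from pl import *
st=env.sense();print(st["t"],st["tcp_pos"],st["tcp_rot"],st["q"])
f=grab("wrist","wrist5.png")
r=env.spot_point("tube_mid","wrist");print(r[:1]); o,d=ray(f,r[0]["pixel"])
T=np.array([.5612,-.024,.0832]);w=T-o;print("T off ray",1000*(w-d*(w@d)),w@d)
l=env.spot_point("deck_lip","wrist");print(l[:1])
R=R_tool(-4.5,20);a=R.apply([0,1,0]);jx=R.apply([1,0,0]);g=T+.008*a+.003*jx
plan([(g,R,7)])
E
```

```text
12.4833 [ 0.5442 -0.0228  0.1333] [-90.0387 -19.7555  -4.5322] [ -8.8881  27.9187  11.1798 122.636  -20.0534  10.7799  14.6602]
[]Traceback (most recent call last):
  File "<stdin>", line 4, in <module>
IndexError: list index out of range
```

View pics/wrist5.png

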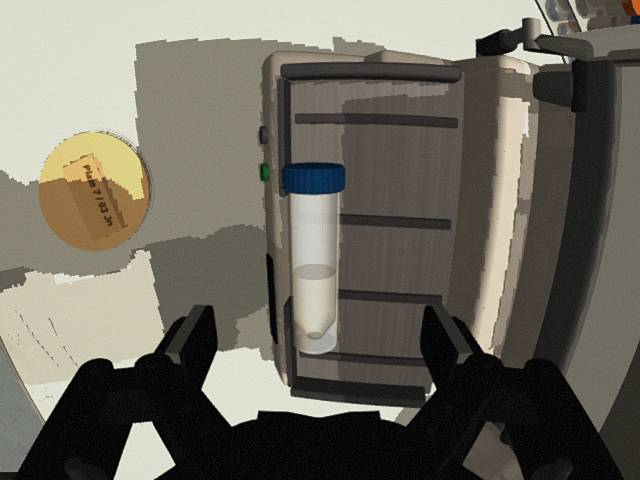

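```bash
python3 - <<'E'
from pl import *
f=grab("wrist")
o,d1=ray(f,(315,164));_,d2=ray(f,(317.5,353))
# points o+a d1, o+b d2, difference 0.112 along yl
from scipy.optimize import least_squares as ls
r=ls(lambda v:(v[0]*d1-v[1]*d2-.112*yl)*1000,[.25,.25]);A=o+r.x[0]*d1;B=o+r.x[1]*d2;T=(A+B)/2
print(r.x,r.fun,A,B,T)
R=R_tool(-4.5,20);a=R.apply([0,1,0]);jx=R.apply([1,0,0])
for T in (T,np.array([.5612,-.024,.0832])):
    w=T-f["pose"][0];print("tool frame",1000*R.inv().apply(w))
E
```

```text
[0.1875 0.2286] [-1.0612  0.0721 -0.372 ] [0.5627 0.0329 0.0932] [ 0.5549 -0.0789  0.0935] [ 0.5588 -0.023   0.0933]
tool frame [-0.8082 43.7417  1.1271]
tool frame [-1.9652 54.1109  0.3237]
```

The tube lies centred between the open fingers (axis at column 316, jaws at 318). Its depth is about 54–60 mm along the tool, so I go 61 mm and close.

Emit:
send_rows(
  plan=[0, 0.009, 0, 0, 0, 0, 0, 0.009, 0, 0, 0, 0, 0, 0.009, 0, 0, 0, 0, 0, 0.009, 0, 0, 0, 0, 0, 0.009, 0, 0, 0, 0, 0, 0.008, 0, 0, 0, 0, 0, 0.008, 0, 0, 0, 0, 0, 0, 0, 0, 0, 0, 0, 0, 0, 0, 0, 0, 0, 0, 0, 0, 0, 0],
)

```text
t: 13.47
tcp_pos: [0.5661, -0.0245, 0.0784]
tcp_rot: [-90.0, -20.0, -4.5]
ft_force: [0.8, -0.3, -0.2]
gripper_width: 0.0855
```

Emit:
send_rows(
  plan=[0, 0, 0, 0, 0, 0, 0, 0, 0, 0, 0, 0, 0, 0, 0, 0, 0, 0, 0, 0, 0, 0, 0, 0, 0, 0, 0, 0, 0, 0, 0, 0, 0, 0, 0, 0, 0, 0, 0, 0, 0, 0, 0, 0, 0, 0, 0, 0, 0, 0, 0, 0, 0, 0, 0, 0, 0, 0, 0, 0],
  claw=255,
  newtons=40,
)

```text
t: 14.3
tcp_pos: [0.5628, -0.024, 0.0779]
tcp_rot: [-90.0, -19.6, -4.5]
ft_force: [-6.6, 0.3, 6.8]
gripper_width: 0.0255
```

```bash
python3 - <<'E'
from pl import *
st=env.sense();print(st["t"],st["tcp_pos"],st["tcp_rot"],st["q"],st["ft_force"],st["gripper_width"])
p,R=pose();R20=R_tool(-4.5,20)
# tray yaw: long side heading 82.5 -> jaw heading -7.5
Rt=R_tool(-7.5,0)
q=plan([(p+.08*n,R20,8),([.44,.08,.26],R_tool(-5,5),7),([.46,.338,.14],Rt,10),([.46,.338,.038],Rt,5)])
E
```

```text
14.3 [ 0.5628 -0.024   0.0779] [-89.9691 -19.6353  -4.5339] [ -4.4099  34.8115   5.384  122.1506 -21.4893   3.8425  16.1591] [-6.5606  0.326   6.8463] 0.02554674442281831
8 x [-0.0018, -0.0098, 0.0, -0.0, -0.0001, -0.0008] err mm [-0.1 -0.  -0.4] deg 0.02
   q [-10.  25.  12. 125. -20.  11.  15.] maxstep 1.2 miss 0.0
7 x [-0.0089, -0.0188, 0.0134, -0.0003, 0.0012, 0.0374] err mm [-0.2  0.1  0.2] deg 0.01
   q [-38.  14.  30. 115.  -8.  48.  -9.] maxstep 5.7 miss 0.0
10 x [-0.0013, 0.012, 0.0259, -0.0002, 0.0044, 0.0087] err mm [ 0.5  0.3 -0.4] deg 0.03
   q [-53.  36.  23. 102. -18.  46. -29.] maxstep 2.5 miss 0.0
5 x [0.0, 0.0204, -0.0, 0.0, 0.0, 0.0] err mm [ 0.  0. -0.] deg 0.0
   q [-50.  44.  18. 106. -23.  34. -25.] maxstep 2.5 miss 0.0
```

Emit:
send_rows(
  plan=[-0.0018, -0.0098, 0, 0, 0, 0, -0.0018, -0.0098, 0, 0, 0, 0, -0.0018, -0.0098, 0, 0, 0, 0, -0.0018, -0.0098, 0, 0, 0, 0, -0.0018, -0.0098, 0, 0, 0, 0, -0.0018, -0.0098, 0, 0, 0, 0, -0.0018, -0.0098, 0, 0, 0, 0, -0.0018, -0.0098, 0, 0, 0, 0, -0.0089, -0.0188, 0.0134, 0, 0, 0.0374, -0.0089, -0.0188, 0.0134, 0, 0, 0.0374],
)

```text
t: 15.13
tcp_pos: [0.4974, 0.0068, 0.1775]
tcp_rot: [-90.0, -15.5, -4.7]
ft_force: [0.6, 0.8, -1.8]
gripper_width: 0.0254
```

Emit:
send_rows(
  plan=[-0.0089, -0.0188, 0.0134, -0.0003, 0.0012, 0.0374, -0.0089, -0.0188, 0.0134, -0.0003, 0.0012, 0.0374, -0.0089, -0.0188, 0.0134, -0.0003, 0.0012, 0.0374, -0.0089, -0.0188, 0.0134, -0.0003, 0.0012, 0.0374, -0.0089, -0.0188, 0.0134, -0.0003, 0.0012, 0.0374, -0.0013, 0.012, 0.0259, 0, 0.0044, 0.0087, -0.0013, 0.012, 0.0259, 0, 0.0044, 0.0087, -0.0013, 0.012, 0.0259, 0, 0.0044, 0.0087, -0.0013, 0.012, 0.0259, 0, 0.0044, 0.0087, -0.0013, 0.012, 0.0259, 0, 0.0044, 0.0087],
)

```text
t: 15.97
tcp_pos: [0.4521, 0.21, 0.1998]
tcp_rot: [-89.9, -2.5, -6.2]
ft_force: [0.3, 0.9, -1.5]
gripper_width: 0.025
```

```bash
python3 - <<'E'
from pl import *
st=env.sense();print(st["t"],st["tcp_pos"],st["tcp_rot"],st["q"],st["gripper_width"])
f=grab("scene","s6.png");F=grab("top")
for t in("tube_mid","tray_in"):
    rs=[]
    for nm,fr in(("scene",f),("top",F)):
        r=env.spot_point(t,nm);print(t,nm,r[:1]); rs+= [ray(fr,r[0]["pixel"])] if r else []
    if len(rs)==2: print(*tri(rs))
h=cv2.cvtColor(F["color"],cv2.COLOR_RGB2HSV);blue=((h[...,0]>95)&(h[...,0]<125)&(h[...,1]>120)).astype(np.uint8);print("tray",rect(F,blue,(155,235,250,320),.026))
Rt=R_tool(-7.5,0)
q=plan([([.458,.338,.11],Rt,6),([.458,.338,.014],Rt,6)])
plan([([.458,.338,.08],Rt,4),([.38,.0,.28],R_tool(5,0),10)],q)
E
```

```text
15.9667 [0.4521 0.21   0.1998] [-89.9463  -2.4901  -6.1527] [-46.3397  24.7543  25.6937 110.8404 -13.1764  45.1254 -19.8938] 0.024992647443201108
tube_mid scene [{'pixel': [217.4, 203.3], 'conf': 0.63}]
tube_mid top [{'pixel': [233.5, 282.2], 'conf': 0.48}]
[0.4528 0.2114 0.2049] 0.0012377785546681863
tray_in scene [{'pixel': [197.5, 254.3], 'conf': 0.74}]
tray_in top [{'pixel': [199.7, 275.1], 'conf': 0.64}]
[0.4626 0.3431 0.008 ] 0.00046290665249756614
tray ((460.3646545410156, 347.7811584472656), (145.74290466308594, 134.34544372558594), 82.61847686767578, np.float64(111.62823777766764))
6 x [-0.0021, 0.015, 0.0217, -0.0001, 0.0036, 0.0074] err mm [-0.3 -0.1  0.1] deg 0.01
   q [-52.  38.  22. 103. -20.  42. -28.] maxstep 2.3 miss 0.0
6 x [0.0, 0.016, -0.0, 0.0, 0.0, 0.0] err mm [ 0.  0. -0.] deg 0.0
   q [-49.  46.  17. 106. -24.  31. -24.] maxstep 2.0 miss 0.0
4 x [0.0, -0.0165, -0.0, -0.0, -0.0, 0.0] err mm [-0.  0. -0.] deg 0.0
   q [-51.  40.  20. 105. -21.  39. -26.] maxstep 2.0 miss 0.0
10 x [-0.0067, -0.02, -0.0341, 0.0, -0.0218, 0.0] err mm [ 0.  0. -0.] deg 0.01
   q [-28.   8.  28. 118.  -5.  55.   8.] maxstep 5.0 miss 0.0
```

Emit:
send_rows(
  plan=[-0.0021, 0.015, 0.022, 0, 0.0036, 0.0074, -0.0021, 0.015, 0.022, 0, 0.0036, 0.0074, -0.0021, 0.015, 0.022, 0, 0.0036, 0.0074, -0.0021, 0.015, 0.022, 0, 0.0036, 0.0074, -0.0021, 0.015, 0.022, 0, 0.0036, 0.0074, -0.0021, 0.015, 0.022, 0, 0.0036, 0.0074, 0, 0.016, 0, 0, 0, 0, 0, 0.016, 0, 0, 0, 0, 0, 0.016, 0, 0, 0, 0, 0, 0.014, 0, 0, 0, 0],
)

```text
t: 17.1
tcp_pos: [0.4583, 0.3399, 0.0476]
tcp_rot: [-90.0, -0.0, -7.5]
ft_force: [-0.3, -0.4, -1.4]
gripper_width: 0.0256
```

Emit:
send_rows(
  plan=[0, 0.014, 0, 0, 0, 0, 0, 0.01, 0, 0, 0, 0, 0, 0.006, 0, 0, 0, 0, 0, 0, 0, 0, 0, 0, 0, 0, 0, 0, 0, 0, 0, 0, 0, 0, 0, 0, 0, 0, 0, 0, 0, 0, 0, 0, 0, 0, 0, 0, 0, 0, 0, 0, 0, 0, 0, 0, 0, 0, 0, 0],
)

```text
t: 17.93
tcp_pos: [0.4579, 0.3398, 0.0203]
tcp_rot: [-89.9, 0.1, -7.5]
ft_force: [-3.5, -2.7, 12.6]
gripper_width: 0.0257
```

```bash
python3 - <<'E'
from pl import *
st=env.sense();print(st["t"],st["tcp_pos"],st["tcp_rot"],st["gripper_width"],st["ft_force"])
E
```

```text
17.9333 [0.4579 0.3398 0.0203] [-89.9398   0.0635  -7.4991] 0.02569713472483743 [-3.5275 -2.6591 12.6261]
```

Emit:
send_rows(
  plan=[0, 0, 0, 0, 0, 0, 0, 0, 0, 0, 0, 0, 0, 0, 0, 0, 0, 0, 0, 0, 0, 0, 0, 0, 0, 0, 0, 0, 0, 0, 0, -0.01, 0, 0, 0, 0, 0, -0.015, 0, 0, 0, 0, 0, -0.02, 0, 0, 0, 0, 0, -0.025, 0, 0, 0, 0, 0, -0.025, 0, 0, 0, 0],
  claw=100,
)

```text
t: 18.77
tcp_pos: [0.4573, 0.3409, 0.1137]
tcp_rot: [-90.0, 0.1, -7.4]
ft_force: [-0.1, -0.2, 0.8]
gripper_width: 0.0518
```

```bash
cat > fast.py <<'E'
from sim import *
def Rm(ax,a):
    c,s_=np.cos(a),np.sin(a)
    return np.array([[c,-s_,0],[s_,c,0],[0,0,1]]) if ax=="z" else np.array([[c,0,s_],[0,1,0],[-s_,0,c]])
X8=Ro.from_euler("z",x[8]).as_matrix()@Ro.from_euler("x",90,degrees=True).as_matrix()
offs=[(0,0,0),(0,x[4],0),(0,x[5],x[1]),(0,x[6],0),(0,0,x[2]),(0,x[7],0),(0,0,x[3])]
def fj(q):
    q=np.radians(q)*s;p=np.array([0,0,x[0]]);R=np.eye(3);ax=[];o=[]
    for i in range(7):
        a="z" if i%2==0 else "y";ax.append(s[i]*R[:,2 if i%2==0 else 1]);o.append(p);R=R@Rm(a,q[i]);p=p+R@np.array(offs[i])
    J=np.array([np.r_[np.cross(a,p-b),a] for a,b in zip(ax,o)]).T
    return p,R@X8,J
def fstep(q,p,R,it=3):
    W=np.array([1,1,1,.3,.3,.3])
    for _ in range(it):
        P,T,J=fj(q);E=R@T.T;e=np.r_[p-P,.5*np.array([E[2,1]-E[1,2],E[0,2]-E[2,0],E[1,0]-E[0,1]])];free=np.ones(7)
        for _ in range(3):
            Jw=W[:,None]*J*free;dq=np.degrees(Jw.T@np.linalg.solve(Jw@Jw.T+1e-8*np.eye(6),W*e))
            bad=((q+dq<LO)|(q+dq>HI))&(free>0)
            if not bad.any(): break
            free=free*~bad
        q=np.clip(q+np.clip(dq,-8,8),LO,HI)
    P,T,_=fj(q);return q,np.linalg.norm(P-p)+.3*np.arccos(np.clip((np.trace(R@T.T)-1)/2,-1,1))
def walk(q,p,R,way,tol=.004,log=None):
    for pt,Rt in way:
        rv=(R.inv()*Rt).as_rotvec();N=int(max(np.linalg.norm(pt-p)/.035,np.linalg.norm(rv)/.11))+1;p0,R0=p,R
        for i in range(N):
            p=p0+(pt-p0)*(i+1)/N;R=R0*Ro.from_rotvec(rv*(i+1)/N);q,e=fstep(q,p,R.as_matrix())
            if e>tol: return q,False
        if log is not None: log.append((N,q.round(0)))
    return q,True
E
cat > s2.py <<'E'
from fast import *
import time,sys
q0=np.array(env.sense()["q"]);p0,R0=tcp(q0,s,x);print(q0.round(1),p0)
L=np.array([.5545,-.024,.064]);c=L+.034*xs+.006*n
rk=np.array([.45,-.336,.15]);rng=np.random.default_rng(int(sys.argv[1]));t0=time.time();cnt=0;found=0;sol=[]
while time.time()-t0<200:
    cnt+=1;J=rng.choice([-76,104]);Rk=R_tool(J,0)
    via=[(np.array([.42,.05,.28]),R_tool(rng.uniform(-60,60),0))] 
    if rng.random()<.5: via.append((np.array([rng.uniform(.4,.55),rng.uniform(-.4,.3),rng.uniform(.3,.4)]),Ro.from_euler("z",rng.uniform(-120,120),degrees=True)*R_tool(0,0)*Ro.from_euler("xz",rng.uniform(-50,50,2),degrees=True)))
    via.append((rk,Rk))
    via+=[(np.array([.45,-.336,.25]),Rk)]
    for k in range(rng.integers(0,3)):
        via.append((np.array([rng.uniform(.4,.5),rng.uniform(-.4,.25),rng.uniform(.28,.4)]),R_tool(J+rng.uniform(-80,150),0)*Ro.from_euler("xz",rng.uniform(-35,35,2),degrees=True)))
    half=0 if J==-76 else 180
    if rng.random()<.3: half=180-half
    Rd=R_tool(-4.5,30)*Ro.from_euler("y",half,degrees=True)
    via+=[(c+.13*n,Rd),(c,Rd)]
    lg=[];q,ok=walk(q0,p0,R0,via,log=lg)
    if ok:
        found+=1;Nt=sum(a for a,_ in lg);sol.append((Nt,J,half,via,lg))
print(cnt,found)
for Nt,J,half,via,lg in sorted(sol,key=lambda v:v[0])[:2]:
    print("N",Nt,"J",J,"half",half)
    for (a,b),(N,q) in zip(via,lg): print("  ",a.round(3),b.as_euler("xyz",degrees=True).round(0),N,q)
E
for i in 1 2 3 4; do timeout 290 python3 s2.py $i > o$i & done; wait; cat o1 o2 o3 o4
```

```text
this script no longer has the robot
[-52.5  37.8  21.7 103.  -19.6  42.9 -27.8] [0.4573 0.3408 0.1137]
1269 12
N 63 J 104 half 180
   [0.42 0.05 0.28] [-90.   0. -34.] 10 [-40.  14.  39. 113. -10.  57. -30.]
   [0.527 0.126 0.305] [-121.  -44.  -30.] 9 [-72.  40.  54.  99.  23.  61. -79.]
   [ 0.45  -0.336  0.15 ] [-90.   0. 104.] 24 [ 60.  38. -42. 101.  32.  53. 109.]
   [ 0.45  -0.336  0.25 ] [-90.   0. 104.] 3 [ 63.  32. -46.  94.  25.  64. 114.]
   [ 0.516 -0.021  0.199] [-90.  30. 176.] 13 [ 29.  22. -41. 130.  82.  20.  93.]
   [ 0.581 -0.026  0.086] [-90.  30. 176.] 4 [ 26.  41. -40. 127. 114.  30.  66.]
N 64 J 104 half 180
   [0.42 0.05 0.28] [-90.   0. -28.] 10 [-39.  14.  37. 113. -10.  57. -26.]
   [ 0.45  -0.336  0.15 ] [-90.   0. 104.] 21 [ 33.  33.   2. 102.  -1.  45. 140.]
   [ 0.45  -0.336  0.25 ] [-90.   0. 104.] 3 [ 33.  26.   2.  95.  -1.  59. 140.]
   [0.427 0.223 0.373] [-122.   35.  139.] 17 [  2.  -1. -48. 127.  62.  30.  54.]
   [ 0.516 -0.021  0.199] [-90.  30. 176.] 9 [ 21.  20. -30. 130.  80.  15.  94.]
   [ 0.581 -0.026  0.086] [-90.  30. 176.] 4 [ 22.  3
[... 601 characters left out ...]
0. 176.] 4 [ 21.  39. -32. 127. 119.  25.  60.]
N 56 J 104 half 180
   [0.42 0.05 0.28] [-90.   0. -15.] 10 [-36.  13.  33. 113.  -9.  56. -14.]
   [ 0.45  -0.336  0.15 ] [-90.   0. 104.] 19 [ 33.  33.   2. 102.  -2.  45. 140.]
   [ 0.45  -0.336  0.25 ] [-90.   0. 104.] 3 [ 33.  26.   2.  95.  -1.  59. 140.]
   [ 0.476 -0.28   0.379] [-81.   2. 161.] 10 [ 57.  25. -52.  85.  29.  80. 163.]
   [ 0.516 -0.021  0.199] [-90.  30. 176.] 10 [ 14.  19. -20. 130.  78.  11.  97.]
   [ 0.581 -0.026  0.086] [-90.  30. 176.] 4 [ 19.  38. -30. 127. 121.  24.  58.]Exception ignored in: <_io.TextIOWrapper mode='rw' encoding='UTF-8'>
Traceback (most recent call last):
BrokenPipeError: [Errno 32] Broken pipe
```

The tube is released in the tray. The search shows that taking the rack at jaw yaw 104° and over-turning to about 160° brings the elbow into the branch where the full 30° lean is reachable. I generate straight-line rows.

```bash
cat > go.py <<'E'
from fast import *
def go(way,q=None,st=None):
    """way: (p,R,N): straight line rows; prints 10-row lists + predicted joints"""
    q=np.array(env.sense()["q"]) if q is None else q;p,R=tcp(q,s,x) if st is None else st;out=[]
    for pt,Rt,N in way:
        pt=np.array(pt,float);rv=(R.inv()*Rt).as_rotvec();p0,R0=p,R;mx=0;er=0
        for i in range(N):
            tp=p0+(pt-p0)*(i+1)/N;tR=R0*Ro.from_rotvec(rv*(i+1)/N)
            r=np.r_[R.inv().apply(tp-p),(R.inv()*tR).as_rotvec()].round(4);p=p+R.apply(r[:3]);R=R*Ro.from_rotvec(r[3:]);out.append(r)
            qn,e=fstep(q,p,R.as_matrix());mx=max(mx,abs(qn-q).max());er=max(er,e);q=qn
        print("# ->",pt.round(3),"N",N,"q",q.round(0),"step",round(mx,1),"err",round(er*1000,2),"end",p.round(4))
    for i in range(0,len(out),10): print("["+", ".join(f"{v:g}" for r in out[i:i+10] for v in r)+"]",len(out[i:i+10]))
    return q,(p,R)
E
python3 - <<'E'
from go import *
st=env.sense();print(st["t"],st["tcp_pos"])
go([([.42,.05,.26],R_tool(-7,0),10),([.45,-.30,.22],R_tool(104,0),20)])
E
```

```text
18.7667 [0.4573 0.3409 0.1137]
# -> [0.42 0.05 0.26] N 10 q [-33.  14.  30. 115.  -9.  53.  -6.] step 2.8 err 0.0 end [0.42 0.05 0.26]
# -> [ 0.45 -0.3   0.22] N 20 q [ 26.  26.   7. 101.  -4.  53. 139.] step 7.8 err 0.0 end [ 0.45 -0.3   0.22]
[0, -0.0146, -0.0293, -0, -0.0007, -0.0002, 0, -0.0147, -0.0293, -0, -0.0007, -0.0001, 0, -0.0146, -0.0294, -0, -0.0007, -0.0002, 0, -0.0146, -0.0293, -0, -0.0007, -0.0001, -0, -0.0147, -0.0293, -0.0001, -0.0007, -0.0002, -0.0001, -0.0146, -0.0293, 0, -0.0007, -0.0001, -0.0001, -0.0146, -0.0293, 0, -0.0006, -0.0002, -0.0001, -0.0146, -0.0294, 0, -0.0007, -0.0001, -0.0001, -0.0147, -0.0293, -0, -0.0007, -0.0002, -0.0001, -0.0146, -0.0293, -0, -0.0007, -0.0002] 10
[0.0036, 0.002, -0.0172, 0, -0.0969, 0, 0.002, 0.002, -0.0174, 0, -0.0968, 0, 0.0002, 0.002, -0.0176, 0, -0.0969, 0, -0.0015, 0.002, -0.0175, 0, -0.0969, 0, -0.0031, 0.002, -0.0173, 0, -0.0968, 0, -0.0048, 0.002, -0.0169, 0, -0.0969, 0, -0.0064, 0.002, -0.0163, 0, -0.0969, 0, -0.008, 0.002, -0.0157, 0, -0.0968, 0, -0.0094, 0.002, -0.0148, 0, -0.0969, 0, -0.0108, 0.002, -0.0138, 0, -0.0969, 0] 10
[-0.0122, 0.002, -0.0128, 0, -0.0968, 0, -0.0132, 0.002, -0.0114, 0, -0.0969, 0, -0.0144, 0.002, -0.0102, 0, -0.0969, 0, -0.0152, 0.002, -0.0087, 0, -0.0968, 0, -0.0161, 0.002, -0.0072, 0, -0.0969, 0, -0.0166, 0.002, -0.0056, 0, -0.0969, 0, -0.0171, 0.002, -0.004, 0, -0.0968, 0, -0.0174, 0.002, -0.0023, 0, -0.0969, 0, -0.0176, 0.002, -0.0006, 0, -0.0969, 0, -0.0175, 0.002, 0.0011, 0, -0.0968, 0] 10
```

Emit:
send_rows(
  plan=[0, -0.0146, -0.0293, 0, -0.0007, 0, 0, -0.0146, -0.0293, 0, -0.0007, 0, 0, -0.0146, -0.0293, 0, -0.0007, 0, 0, -0.0146, -0.0293, 0, -0.0007, 0, 0, -0.0146, -0.0293, 0, -0.0007, 0, 0, -0.0146, -0.0293, 0, -0.0007, 0, 0, -0.0146, -0.0293, 0, -0.0007, 0, 0, -0.0146, -0.0293, 0, -0.0007, 0, 0, -0.0146, -0.0293, 0, -0.0007, 0, 0, -0.0146, -0.0293, 0, -0.0007, 0],
  claw=0,
)

```text
t: 19.6
tcp_pos: [0.4203, 0.0487, 0.2595]
tcp_rot: [-89.9, 0.0, -7.0]
ft_force: [1.1, -0.6, 0.2]
gripper_width: 0.0852
```

Emit:
send_rows(
  plan=[0.0036, 0.002, -0.0172, 0, -0.0969, 0, 0.002, 0.002, -0.0174, 0, -0.0969, 0, 0.0002, 0.002, -0.0176, 0, -0.0969, 0, -0.0015, 0.002, -0.0175, 0, -0.0969, 0, -0.0031, 0.002, -0.0173, 0, -0.0969, 0, -0.0048, 0.002, -0.0169, 0, -0.0969, 0, -0.0064, 0.002, -0.0163, 0, -0.0969, 0, -0.008, 0.002, -0.0157, 0, -0.0969, 0, -0.0094, 0.002, -0.0148, 0, -0.0969, 0, -0.0108, 0.002, -0.0138, 0, -0.0969, 0],
)

```text
t: 20.43
tcp_pos: [0.4357, -0.1256, 0.2385]
tcp_rot: [-89.9, -0.0, 48.8]
ft_force: [0.7, -0.6, -0.4]
gripper_width: 0.0853
```

Emit:
send_rows(
  plan=[-0.0122, 0.002, -0.0128, 0, -0.0969, 0, -0.0132, 0.002, -0.0114, 0, -0.0969, 0, -0.0144, 0.002, -0.0102, 0, -0.0969, 0, -0.0152, 0.002, -0.0087, 0, -0.0969, 0, -0.0161, 0.002, -0.0072, 0, -0.0969, 0, -0.0166, 0.002, -0.0056, 0, -0.0969, 0, -0.0171, 0.002, -0.004, 0, -0.0969, 0, -0.0174, 0.002, -0.0023, 0, -0.0969, 0, -0.0176, 0.002, -0.0006, 0, -0.0969, 0, -0.0175, 0.002, 0.0011, 0, -0.0969, 0],
)

```text
t: 21.27
tcp_pos: [0.4507, -0.3007, 0.2183]
tcp_rot: [-90.0, -0.0, 104.3]
ft_force: [0.2, -0.0, -0.3]
gripper_width: 0.0852
```

```bash
python3 - <<'E'
from go import *
st=env.sense();print(st["t"],st["tcp_pos"],st["tcp_rot"],st["q"].round(1))
F={m:grab(m,m+"7.png") for m in("wrist","scene","top")}
for t in("rack_mid","tube_mid"):
    rs=[];
    for m in F:
        r=env.spot_point(t,m);print(t,m,r[:1])
        if r: rs.append(ray(F[m],r[0]["pixel"])); print("   at z",atz(F[m],r[0]["pixel"],.027 if t=="rack_mid" else .02))
def redrect(f,z=.034):
    h=cv2.cvtColor(f["color"],cv2.COLOR_RGB2HSV);red=(((h[...,0]<8)|(h[...,0]>172))&(h[...,1]>130)).astype(np.uint8)
    return red
f=F["wrist"];red=redrect(f);nl,l,stt,cc=cv2.connectedComponentsWithStats(red);i=1+np.argmax(stt[1:,4]);print(stt[i],cc[i])
print("wrist rack",rect(f,red,(0,0,640,480),.034));print("top rack",rect(F["top"],redrect(F["top"]),(410,240,465,330),.034))
E
```

```text
21.2667 [ 0.4507 -0.3007  0.2183] [-89.9546  -0.0446 104.3023] [ 26.8  26.5   6.8 100.8  -3.8  53.  139.5]
rack_mid wrist [{'pixel': [277.5, 203.9], 'conf': 0.67}]
   at z [ 0.4548 -0.3395  0.027 ]
rack_mid scene [{'pixel': [370.5, 354.1], 'conf': 0.62}]
   at z [ 0.4493 -0.3461  0.027 ]
rack_mid top [{'pixel': [439.0, 287.9], 'conf': 0.66}]
   at z [ 0.4472 -0.34    0.027 ]
tube_mid wrist []
tube_mid scene []
tube_mid top [{'pixel': [201.3, 276.5], 'conf': 0.75}]
   at z [0.4594 0.3352 0.02  ]
[  242    96    74   202 11257] [284.2367 196.0745]
wrist rack ((451.20947265625, -337.850341796875), (189.65786743164062, 62.47124481201172), 14.949179649353027, np.float64(-166.03749689380643))
top rack ((487.7358093261719, -322.1898498535156), (107.84978485107422, 63.62133026123047), 14.216452598571777, np.float64(-176.1635555697395))
```

View pics/wrist7.png

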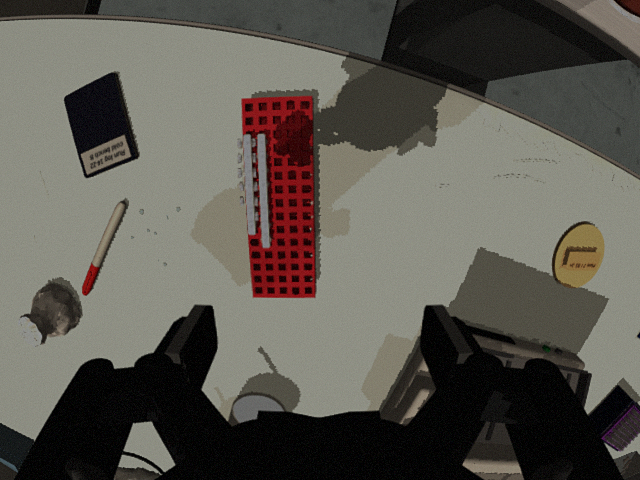

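The rack lies centred near (284,196) with its small tubes off to the left. The wrist colour fit gives centre (0.451,-0.338), 190x62 mm, heading 15°.

```bash
python3 - <<'E'
from go import *
R=R_tool(105,0)
go([([.4508,-.337,.05],R,10),([.4508,-.337,.005],R,5)])
E
```

```text
# -> [ 0.451 -0.337  0.05 ] N 10 q [ 32.  41.   4. 106.  -5.  33. 145.] step 2.2 err 0.0 end [ 0.4508 -0.337   0.05  ]
# -> [ 0.451 -0.337  0.005] N 5 q [ 32.  45.   4. 107.  -6.  27. 145.] step 1.1 err 0.0 end [ 0.4508 -0.337   0.005 ]
[-0.0038, 0.0168, 0.001, -0, -0.0015, 0.0002, -0.0037, 0.0168, 0.001, -0.0001, -0.0015, 0.0001, -0.0037, 0.0168, 0.001, -0, -0.0016, 0.0002, -0.0038, 0.0168, 0.001, -0, -0.0015, 0.0001, -0.0037, 0.0168, 0.001, -0.0001, -0.0015, 0.0002, -0.0038, 0.0168, 0.001, -0, -0.0015, 0.0001, -0.0037, 0.0169, 0.001, -0.0001, -0.0015, 0.0002, -0.0037, 0.0168, 0.0011, 0, -0.0015, 0.0001, -0.0037, 0.0168, 0.001, -0, -0.0016, 0.0002, -0.0037, 0.0168, 0.0011, -0.0001, -0.0015, 0.0001] 10
[-0, 0.009, -0, 0, 0, 0, -0, 0.009, -0, 0, 0, 0, -0, 0.009, -0, 0, 0, 0, -0, 0.009, -0, 0, 0, 0, -0, 0.009, -0, 0, 0, 0] 5
```

Emit:
send_rows(
  plan=[-0.0037, 0.0168, 0.001, 0, -0.0015, 0, -0.0037, 0.0168, 0.001, 0, -0.0015, 0, -0.0037, 0.0168, 0.001, 0, -0.0015, 0, -0.0037, 0.0168, 0.001, 0, -0.0015, 0, -0.0037, 0.0168, 0.001, 0, -0.0015, 0, -0.0037, 0.0168, 0.001, 0, -0.0015, 0, -0.0037, 0.0168, 0.001, 0, -0.0015, 0, -0.0037, 0.0168, 0.001, 0, -0.0015, 0, -0.0037, 0.0168, 0.001, 0, -0.0015, 0, -0.0037, 0.0168, 0.001, 0, -0.0015, 0],
)

```text
t: 22.55
tcp_pos: [0.451, -0.3373, 0.0493]
tcp_rot: [-90.0, -0.1, 105.0]
ft_force: [0.6, -0.5, -0.1]
gripper_width: 0.0852
```

Emit:
send_rows(
  plan=[0, 0.009, 0, 0, 0, 0, 0, 0.009, 0, 0, 0, 0, 0, 0.009, 0, 0, 0, 0, 0, 0.009, 0, 0, 0, 0, 0, 0.009, 0, 0, 0, 0, 0, 0, 0, 0, 0, 0, 0, 0, 0, 0, 0, 0, 0, 0, 0, 0, 0, 0, 0, 0, 0, 0, 0, 0, 0, 0, 0, 0, 0, 0],
)

```text
t: 23.38
tcp_pos: [0.4507, -0.338, 0.0054]
tcp_rot: [-90.0, -0.0, 104.9]
ft_force: [0.3, -0.0, -0.1]
gripper_width: 0.085
```

Emit:
send_rows(
  plan=[0, 0, 0, 0, 0, 0, 0, 0, 0, 0, 0, 0, 0, 0, 0, 0, 0, 0, 0, 0, 0, 0, 0, 0, 0, 0, 0, 0, 0, 0, 0, 0, 0, 0, 0, 0, 0, 0, 0, 0, 0, 0, 0, 0, 0, 0, 0, 0, 0, 0, 0, 0, 0, 0, 0, 0, 0, 0, 0, 0],
  claw=255,
  newtons=50,
)

```text
t: 24.22
tcp_pos: [0.4507, -0.338, 0.0054]
tcp_rot: [-90.0, -0.0, 104.9]
ft_force: [0.1, -0.2, 6.3]
gripper_width: 0.0631
```

```bash
cat > s3.py <<'E'
from go import *
import time,sys
st=env.sense();print(st["t"],st["tcp_pos"],st["tcp_rot"],st["q"].round(1),st["ft_force"],st["gripper_width"])
q0=np.array(st["q"]);p0,R0=tcp(q0,s,x);c=np.array([.5545,-.024,.064])+.034*xs+.006*n
Rd=R_tool(175.5,-30);print(Rd.as_euler("xyz",degrees=True))
up=(p0+np.array([0,0,.2]),R0);rng=np.random.default_rng(0);sol=[];t0=time.time()
while time.time()-t0<60:
    v=(np.array([rng.uniform(.42,.5),rng.uniform(-.36,-.2),rng.uniform(.3,.4)]),R_tool(rng.uniform(130,180),rng.uniform(-15,15))*Ro.from_euler("x",rng.uniform(-15,15),degrees=True))
    via=[up,v,(c+.13*n,Rd),(c,Rd)];lg=[];q,ok=walk(q0,p0,R0,via,log=lg)
    if ok: sol.append((min(lg[-1][1][5],lg[-2][1][5],lg[1][1][5],25)-.3*sum(a for a,_ in lg),via,lg))
print(len(sol))
for _,via,lg in sorted(sol,key=lambda v:-v[0])[:3]:
    print();[print(a.round(3),b.as_euler("xyz",degrees=True).round(1),N,q) for (a,b),(N,q) in zip(via,lg)]
E
python3 s3.py
```

```text
24.2167 [ 0.4507 -0.338   0.0054] [-90.0037  -0.0259 104.9162] [ 32.3  45.5   3.8 107.3  -5.9  27.4 145. ] [ 0.1476 -0.2089  6.2527] 0.06306018920249414
[-90.   30.  175.5]
208

[ 0.451 -0.338  0.205] [-90.   -0.  104.9] 6 [ 30.  29.   6.  98.  -4.  53. 143.]
[ 0.49  -0.23   0.367] [-82.6 -12.8 177.9] 12 [ 53.  40. -73.  78.  41. 103. 163.]
[ 0.516 -0.021  0.199] [-90.   30.  175.5] 8 [ 38.  26. -55. 130.  84.  27.  91.]
[ 0.581 -0.026  0.086] [-90.   30.  175.5] 4 [ 31.  44. -49. 126. 111.  36.  71.]

[ 0.451 -0.338  0.205] [-90.   -0.  104.9] 6 [ 30.  29.   6.  98.  -4.  53. 143.]
[ 0.454 -0.266  0.312] [-80.3  -5.5 176.7] 12 [ 64.  36. -72.  93.  43.  85. 162.]
[ 0.516 -0.021  0.199] [-90.   30.  175.5] 8 [ 38.  25. -54. 130.  84.  27.  91.]
[ 0.581 -0.026  0.086] [-90.   30.  175.5] 4 [ 31.  44. -49. 126. 111.  36.  71.]

[ 0.451 -0.338  0.205] [-90.   -0.  104.9] 6 [ 30.  29.   6.  98.  -4.  53. 143.]
[ 0.433 -0.313  0.368] [-82.   -5.4 165.3] 10 [ 68.  34. -71.  85.  38.  92. 163.]
[ 0.516 -0.021  0.199] [-90.   30.  175.5] 10 [ 36.  24. -51. 130.  84.  25.  92.]
[ 0.581 -0.026  0.086] [-90.   30.  175.5] 4 [ 30.  43. -47. 127. 112.  34.  70.]
```

```bash
python3 - <<'E'
from go import *
p,R=pose()
go([(p+[0,0,.2],R,8),([.454,-.266,.312],Ro.from_euler("xyz",[-80.3,-5.5,176.7],degrees=True),22)])
E
```

```text
# -> [ 0.451 -0.338  0.205] N 8 q [ 31.  29.   6.  98.  -4.  53. 143.] step 3.4 err 0.0 end [ 0.4507 -0.338   0.2054]
# -> [ 0.454 -0.266  0.312] N 22 q [ 64.  36. -73.  93.  43.  86. 162.] step 6.0 err 0.0 end [ 0.454 -0.266  0.312]
[0, -0.025, -0, 0, -0, 0, 0, -0.025, -0, 0, -0, 0, 0, -0.025, -0, 0, -0, 0, 0, -0.025, -0, 0, -0, 0, 0.0001, -0.025, -0, 0, -0.0001, 0, -0, -0.025, -0, 0, 0, 0, -0, -0.025, -0, 0, 0, 0, -0, -0.025, -0, 0, 0, 0, 0.0031, -0.0048, -0.001, 0.0094, -0.0571, 0.0011, 0.0031, -0.0049, -0.0011, 0.0094, -0.0572, 0.001] 10
[0.003, -0.0049, -0.0013, 0.0094, -0.0571, 0.0011, 0.0029, -0.0049, -0.0013, 0.0094, -0.0571, 0.0011, 0.0028, -0.0049, -0.0015, 0.0094, -0.0571, 0.001, 0.0027, -0.0049, -0.0016, 0.0094, -0.0572, 0.0011, 0.0027, -0.0049, -0.0017, 0.0094, -0.0571, 0.0011, 0.0025, -0.005, -0.0018, 0.0094, -0.0571, 0.001, 0.0024, -0.0049, -0.0019, 0.0094, -0.0571, 0.0011, 0.0023, -0.005, -0.002, 0.0094, -0.0572, 0.001, 0.0022, -0.0051, -0.0021, 0.0095, -0.0571, 0.0011, 0.002, -0.005, -0.0021, 0.0094, -0.0571, 0.0011] 10
[0.0019, -0.0051, -0.0022, 0.0094, -0.0571, 0.001, 0.0018, -0.0051, -0.0023, 0.0094, -0.0572, 0.0011, 0.0017, -0.0051, -0.0023, 0.0094, -0.0571, 0.0011, 0.0015, -0.0051, -0.0024, 0.0094, -0.0571, 0.001, 0.0013, -0.0052, -0.0023, 0.0094, -0.0571, 0.0011, 0.0013, -0.0051, -0.0025, 0.0094, -0.0572, 0.0011, 0.0011, -0.0053, -0.0024, 0.0094, -0.0571, 0.001, 0.0009, -0.0052, -0.0024, 0.0094, -0.0571, 0.0011, 0.0008, -0.0052, -0.0025, 0.0094, -0.0571, 0.0011, 0.0006, -0.0053, -0.0024, 0.0094, -0.0572, 0.001] 10
```

Emit:
send_rows(
  plan=[0, -0.015, 0, 0, 0, 0, 0, -0.025, 0, 0, 0, 0, 0, -0.025, 0, 0, 0, 0, 0, -0.025, 0, 0, 0, 0, 0, -0.025, 0, 0, 0, 0, 0, -0.025, 0, 0, 0, 0, 0, -0.03, 0, 0, 0, 0, 0, -0.03, 0, 0, 0, 0, 0.0031, -0.0048, -0.001, 0.0094, -0.0571, 0.0011, 0.0031, -0.0049, -0.0011, 0.0094, -0.0571, 0.001],
)

```text
t: 25.05
tcp_pos: [0.451, -0.332, 0.2161]
tcp_rot: [-88.9, 0.1, 111.6]
ft_force: [-0.5, 0.3, -1.7]
gripper_width: 0.0629
```

Emit:
send_rows(
  plan=[0.003, -0.0049, -0.0013, 0.0094, -0.0571, 0.0011, 0.0029, -0.0049, -0.0013, 0.0094, -0.0571, 0.0011, 0.0028, -0.0049, -0.0015, 0.0094, -0.0571, 0.0011, 0.0027, -0.0049, -0.0016, 0.0094, -0.0571, 0.0011, 0.0027, -0.0049, -0.0017, 0.0094, -0.0571, 0.0011, 0.0025, -0.005, -0.0018, 0.0094, -0.0571, 0.0011, 0.0024, -0.005, -0.0019, 0.0094, -0.0571, 0.0011, 0.0023, -0.005, -0.002, 0.0094, -0.0571, 0.0011, 0.0022, -0.005, -0.0021, 0.0094, -0.0571, 0.0011, 0.002, -0.005, -0.0021, 0.0094, -0.0571, 0.0011],
)

```text
t: 25.88
tcp_pos: [0.452, -0.2981, 0.2624]
tcp_rot: [-83.8, -1.6, 144.3]
ft_force: [-0.5, 0.4, -1.9]
gripper_width: 0.0633
```

Emit:
send_rows(
  plan=[0.0019, -0.0051, -0.0022, 0.0094, -0.0571, 0.0011, 0.0018, -0.0051, -0.0023, 0.0094, -0.0571, 0.0011, 0.0017, -0.0051, -0.0023, 0.0094, -0.0571, 0.0011, 0.0015, -0.0051, -0.0024, 0.0094, -0.0571, 0.0011, 0.0013, -0.0052, -0.0023, 0.0094, -0.0571, 0.0011, 0.0013, -0.0052, -0.0025, 0.0094, -0.0571, 0.0011, 0.0011, -0.0053, -0.0024, 0.0094, -0.0571, 0.0011, 0.0009, -0.0052, -0.0024, 0.0094, -0.0571, 0.0011, 0.0008, -0.0052, -0.0025, 0.0094, -0.0571, 0.0011, 0.0006, -0.0053, -0.0024, 0.0094, -0.0571, 0.0011],
)

```text
t: 26.72
tcp_pos: [0.4533, -0.2662, 0.3112]
tcp_rot: [-80.3, -5.6, 176.8]
ft_force: [0.9, -0.2, -2.7]
gripper_width: 0.0632
```

```bash
python3 - <<'E'
from go import *
st=env.sense();print(st["t"],st["tcp_pos"],st["tcp_rot"],st["q"].round(1),st["ft_force"],st["gripper_width"])
c=np.array([.5545,-.024,.064])+.034*xs+.006*n;Rd=R_tool(175.5,-30)
go([(c+.15*n,Rd,14),(c+.12*n,Rd,2),(c,Rd,10)])
F={m:grab(m,m+"8.png") for m in("scene","top")}
for t in("deck_lip","deck","rack_mid"):
    rs=[]
    for m in F:
        r=env.spot_point(t,m);print(t,m,r[:1]);rs+=[ray(F[m],r[0]["pixel"])] if r else []
    if len(rs)==2: print(*tri(rs))
E
```

```text
26.7167 [ 0.4533 -0.2662  0.3112] [-80.3004  -5.5888 176.7892] [ 63.4  35.7 -71.6  93.4  42.4  84.8 162.6] [ 0.914  -0.1648 -2.6858] 0.06316666890803685
# -> [ 0.506 -0.02   0.216] N 14 q [ 42.  24. -60. 129.  79.  28.  96.] step 11.4 err 0.0 end [ 0.5061 -0.0202  0.2161]
# -> [ 0.521 -0.021  0.19 ] N 2 q [ 39.  28. -57. 129.  87.  30.  89.] step 4.5 err 0.0 end [ 0.5211 -0.0213  0.1902]
# -> [ 0.581 -0.026  0.086] N 10 q [ 33.  45. -52. 126. 110.  39.  73.] step 3.1 err 0.0 end [ 0.5809 -0.026   0.0862]
[-0.0034, 0.0034, -0.0186, -0.0114, 0.0053, 0.0441, -0.0032, 0.0038, -0.0186, -0.0113, 0.0054, 0.0441, -0.0029, 0.0041, -0.0185, -0.0114, 0.0053, 0.0442, -0.0026, 0.0044, -0.0185, -0.0113, 0.0054, 0.0441, -0.0023, 0.0047, -0.0185, -0.0114, 0.0053, 0.0441, -0.002, 0.0051, -0.0184, -0.0113, 0.0053, 0.0441, -0.0016, 0.0053, -0.0184, -0.0114, 0.0054, 0.0441, -0.0014, 0.0057, -0.0183, -0.0114, 0.0053, 0.0442, -0.0009, 0.0058, -0.0183, -0.0113, 0.0054, 0.0441, -0.0006, 0.0062, -0.0182, -0.0114, 0.0053, 0.0441] 10
[-0.0003, 0.0063, -0.0181, -0.0113, 0.0054, 0.0441, 0.0002, 0.0066, -0.0181, 
[... 185 characters left out ...]
0, -0, -0, 0, 0.012, 0, 0, -0, -0, 0, 0.012, 0, 0, -0, -0, 0, 0.012, 0, 0, -0, -0] 10
[0, 0.012, 0, 0, -0, -0, 0, 0.012, 0, 0, -0, -0, 0, 0.012, 0, 0, -0, -0, 0, 0.012, 0, 0, -0, -0, 0, 0.012, 0, 0, -0, -0, 0, 0.012, 0, 0, -0, -0] 6
deck_lip scene [{'pixel': [305.1, 274.9], 'conf': 0.6}]
deck_lip top [{'pixel': [330.8, 246.8], 'conf': 0.68}]
[ 0.5512 -0.0279  0.0555] 0.002537595394320781
deck scene [{'pixel': [305.7, 273.0], 'conf': 0.78}]
deck top [{'pixel': [330.2, 246.9], 'conf': 0.8}]
[ 0.5519 -0.0271  0.0603] 0.0009881287821291317
rack_mid scene [{'pixel': [350.7, 206.2], 'conf': 0.66}]
rack_mid top [{'pixel': [438.3, 291.8], 'conf': 0.58}]
[ 0.4514 -0.2642  0.3335] 0.004603333495783586
```

View pics/scene8.png

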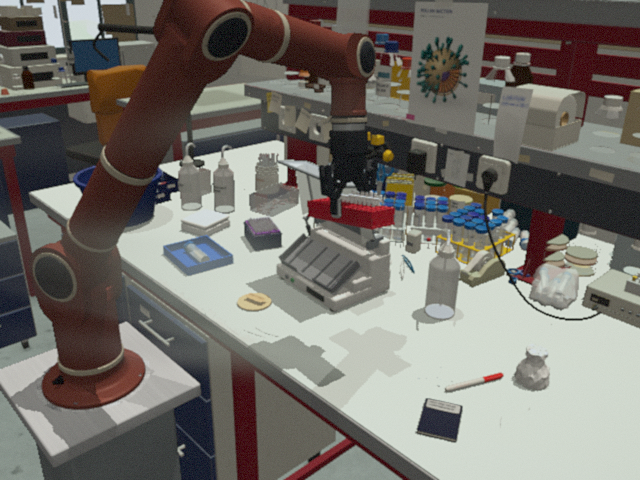

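The rack is held level above the bench and the tube lies in the tray at (197,253). Next comes the move over the deck, in the flipped branch.

```bash
python3 - <<'E'
from go import *
c=np.array([.5545,-.0235,.064])+.040*xs;Rd=R_tool(175.5,-30)
go([(c+.14*n,Rd,20),(c+.03*n,Rd,10)])
E
```

```text
# -> [ 0.519 -0.021  0.205] N 20 q [ 41.  27. -59. 129.  82.  30.  94.] step 8.5 err 0.0 end [ 0.5192 -0.0208  0.2052]
# -> [ 0.574 -0.025  0.11 ] N 10 q [ 34.  42. -53. 127. 105.  37.  76.] step 3.0 err 0.0 end [ 0.5741 -0.0251  0.11  ]
[-0.003, 0.0029, -0.0131, -0.008, 0.0036, 0.0309, -0.0029, 0.003, -0.0131, -0.008, 0.0036, 0.0308, -0.0028, 0.0032, -0.0131, -0.0081, 0.0036, 0.0309, -0.0026, 0.0035, -0.0131, -0.008, 0.0035, 0.0309, -0.0024, 0.0036, -0.0131, -0.008, 0.0036, 0.0308, -0.0023, 0.0038, -0.013, -0.008, 0.0036, 0.0309, -0.0022, 0.0039, -0.013, -0.0081, 0.0036, 0.0309, -0.0019, 0.0042, -0.013, -0.008, 0.0036, 0.0308, -0.0018, 0.0043, -0.013, -0.008, 0.0035, 0.0309, -0.0016, 0.0044, -0.0129, -0.008, 0.0036, 0.0309] 10
[-0.0014, 0.0046, -0.0129, -0.008, 0.0036, 0.0308, -0.0012, 0.0047, -0.0129, -0.0081, 0.0036, 0.0309, -0.001, 0.0049, -0.0128, -0.008, 0.0036, 0.0309, -0.0008, 0.005, -0.0128, -0.008, 0.0036, 0.0308, -0.0007, 0.0052, -0.0128, -0.008, 0.0035, 0.0309, -0.0004, 0.0052, -0.0127, -0.008, 0.0036, 0.0309, -0.0002, 0.0054, -0.0127, -0.0081, 0.0036, 0.0308, 0, 0.0055, -0.0126, -0.008, 0.0036, 0.0309, 0.0002, 0.0055, -0.0126, -0.008, 0.0036, 0.0309, 0.0005, 0.0057, -0.0125, -0.008, 0.0036, 0.0308] 10
[-0, 0.011, -0, -0, -0, 0, -0, 0.011, -0, -0, -0, 0, -0, 0.011, -0, -0, -0, 0, -0, 0.011, -0, -0, -0, 0, -0, 0.011, -0, -0, -0, 0, -0, 0.011, -0, -0, -0, 0, -0, 0.011, -0, -0, -0, 0, -0, 0.011, -0, -0, -0, 0, -0, 0.011, -0, -0, -0, 0, -0, 0.011, -0, -0, -0, 0] 10
```

Emit:
send_rows(
  plan=[-0.003, 0.0029, -0.0131, -0.008, 0.0036, 0.0309, -0.0029, 0.003, -0.0131, -0.008, 0.0036, 0.0309, -0.0028, 0.0032, -0.0131, -0.008, 0.0036, 0.0309, -0.0026, 0.0035, -0.0131, -0.008, 0.0036, 0.0309, -0.0024, 0.0036, -0.0131, -0.008, 0.0036, 0.0309, -0.0023, 0.0038, -0.013, -0.008, 0.0036, 0.0309, -0.0022, 0.0039, -0.013, -0.008, 0.0036, 0.0309, -0.0019, 0.0042, -0.013, -0.008, 0.0036, 0.0309, -0.0018, 0.0043, -0.013, -0.008, 0.0036, 0.0309, -0.0016, 0.0044, -0.0129, -0.008, 0.0036, 0.0309],
)

```text
t: 27.95
tcp_pos: [0.4865, -0.1428, 0.2585]
tcp_rot: [-84.9, 12.4, 176.9]
ft_force: [0.2, 0.6, -1.7]
gripper_width: 0.0631
```

Emit:
send_rows(
  plan=[-0.0014, 0.0046, -0.0129, -0.008, 0.0036, 0.0309, -0.0012, 0.0047, -0.0129, -0.008, 0.0036, 0.0309, -0.001, 0.0049, -0.0128, -0.008, 0.0036, 0.0309, -0.0008, 0.005, -0.0128, -0.008, 0.0036, 0.0309, -0.0007, 0.0052, -0.0128, -0.008, 0.0036, 0.0309, -0.0004, 0.0052, -0.0127, -0.008, 0.0036, 0.0309, -0.0002, 0.0054, -0.0127, -0.008, 0.0036, 0.0309, 0, 0.0055, -0.0126, -0.008, 0.0036, 0.0309, 0.0002, 0.0055, -0.0126, -0.008, 0.0036, 0.0309, 0.0005, 0.0057, -0.0125, -0.008, 0.0036, 0.0309],
)

```text
t: 28.78
tcp_pos: [0.5193, -0.02, 0.2059]
tcp_rot: [-90.0, 30.2, 175.5]
ft_force: [-0.6, -0.5, -1.3]
gripper_width: 0.0633
```

```bash
python3 - <<'E'
from go import *
st=env.sense();print(st["t"],st["tcp_pos"],st["tcp_rot"],st["q"].round(1),st["ft_force"],st["gripper_width"])
c=np.array([.5545,-.0235,.064])+.040*xs;Rd=R_tool(175.5,-30)
go([(c+.03*n,Rd,10)])
F={m:grab(m,m+"9.png") for m in("wrist","top","scene")}
for t in("deck_lip","deck","rack_mid","hood_toe"):
    rs=[]
    for m in F:
        r=env.spot_point(t,m);print(t,m,r[:1]);rs+=[ray(F[m],r[0]["pixel"])] if r else []
    if len(rs)>=2: print(*tri(rs))
E
```

```text
28.7833 [ 0.5193 -0.02    0.2059] [-90.0358  30.1945 175.4842] [ 38.8  25.2 -55.8 128.7  81.9  27.4  93.7] [-0.5853 -0.4908 -1.2995] 0.06328010238256646
# -> [ 0.574 -0.025  0.11 ] N 10 q [ 32.  41. -51. 127. 106.  35.  75.] step 3.2 err 0.0 end [ 0.5741 -0.025   0.11  ]
[0.0001, 0.0111, 0.0001, 0, -0, -0.0003, 0, 0.011, 0, 0.0001, -0.0001, -0.0004, 0.0001, 0.0111, 0.0001, 0, 0, -0.0003, 0.0001, 0.011, 0.0001, 0.0001, -0, -0.0004, 0, 0.0111, 0.0001, 0, -0.0001, -0.0003, 0.0001, 0.011, 0, 0.0001, 0, -0.0003, 0, 0.0111, 0.0001, 0, -0, -0.0004, 0.0001, 0.0111, 0.0001, 0.0001, -0.0001, -0.0003, -0, 0.011, 0.0001, 0, 0, -0.0004, 0, 0.0111, 0, 0.0001, -0, -0.0003] 10
deck_lip wrist []
deck_lip top [{'pixel': [329.2, 247.7], 'conf': 0.94}]
deck_lip scene [{'pixel': [305.7, 272.3], 'conf': 0.64}]
[ 0.5509 -0.0255  0.0619] 0.0008090153803225367
deck wrist []
deck top [{'pixel': [329.2, 245.3], 'conf': 0.86}]
deck scene [{'pixel': [308.0, 273.9], 'conf': 0.62}]
[ 0.5581 -0.0257  0.055 ] 0.0011390355002372289
rack_mid wrist []
rack_mid top [{'pixel': [325.2, 261.6], 'conf': 0.97}]
rack_mid scene [{'pixel': [290.0, 218.2], 'conf': 0.92}]
[ 0.51   -0.0129  0.2164] 0.0012438368591793016
hood_toe wrist [{'pixel': [25.1, 419.3], 'conf': 0.87}]
hood_toe top [{'pixel': [330.8, 236.0], 'conf': 0.81}]
hood_toe scene [{'pixel': [303.4, 172.3], 'conf': 0.71}]
[ 0.5602 -0.0184  0.3232] 0.0083210770450172
```

View pics/wrist9.png

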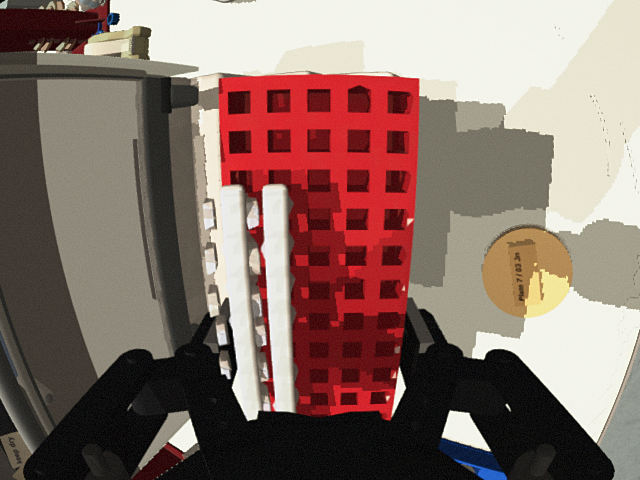

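The wrist view shows the rack square in the jaws, its near edge clear of the dish at (527,272). I check the rack's lengthwise offset from its ends in the top view before lowering.

```bash
python3 - <<'E'
from go import *
f=grab("top");f2=grab("wrist")
p,R=pose();L=np.array([.556,-.0235,.058])
h=cv2.cvtColor(f["color"],cv2.COLOR_RGB2HSV);red=(((h[...,0]<8)|(h[...,0]>172))&(h[...,1]>120)).astype(np.uint8);red[:235]=0;red[300:]=0;red[:,:260]=0;red[:,400:]=0
ys,xs_=np.where(red);print(len(xs_),xs_.min(),xs_.max(),ys.min(),ys.max())
c=p+.0286*n   # top face centre; intersect ray with rack top plane
def pl(px):
    o,d=ray(f,px);return o+d*((c-o)@n)/(d@n)
P=np.array([pl((a,b)) for a,b in zip(xs_,ys)])-p
a=P@yl;b=P@xs;print("along-length extents rel TCP",np.percentile(a,[0.5,99.5])*1000,"across",np.percentile(b,[1,99])*1000,"TCP lateral vs lip",1000*(p-L)@yl)
# dryer side walls in the top view: white body edges at rows near deck
# wrist: far end of rack
o,d=ray(f2,(319,77));q=o+d*((c-o)@n)/(d@n);print("wrist far end rel TCP",1000*(q-p)@yl)
E
python3 -c "
import cv2;i=cv2.imread('pics/top9.png')[190:300,260:400];cv2.imwrite('pics/top9c.png',cv2.resize(i,None,fx=5,fy=5,interpolation=cv2.INTER_CUBIC))"
```

```text
1707 289 367 243 299
along-length extents rel TCP [-90.292   94.6071] across [-102.8048   45.8535] TCP lateral vs lip 0.233098804070433
wrist far end rel TCP -93.93754095895764
```

View pics/top9c.png

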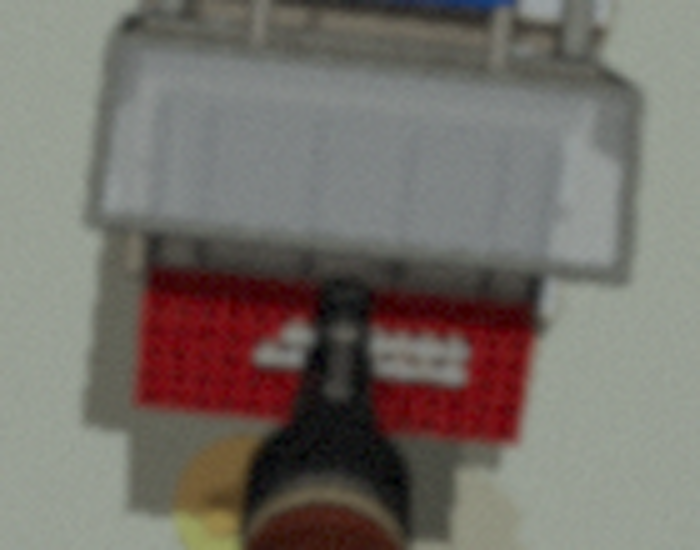

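The crop shows the rack at columns 137–535 and the deck behind it at about 150–545, so it is close to centred. I fold that centre into the lateral target.

```bash
python3 - <<'E'
from go import *
f=grab("top");L=np.array([.556,-.0235,.058])
for px in((329.4,241),):
    for z0 in (.09,.105): 
        q=atz(f,px,z0);print(q,"deck centre lateral vs L",1000*(q-L)@yl)
p,R=pose();Rd=R_tool(175.5,-30);tgt=L+.040*xs-.002*yl
print(1000*(p-L)@yl,1000*(p-L)@xs,1000*(p-L)@n)
go([(tgt+.030*n,Rd,10)])
E
```

```text
[ 0.5672 -0.0243  0.09  ] deck centre lateral vs L 0.10216654627243812
[ 0.5664 -0.0239  0.105 ] deck centre lateral vs L 0.4253957748216502
0.24043678983571432 41.89301880985646 146.33922477968636
# -> [ 0.575 -0.027  0.104] N 10 q [ 32.  42. -51. 127. 107.  36.  74.] step 3.5 err 0.0 end [ 0.5754 -0.027   0.104 ]
[0.0002, 0.0116, 0.0002, 0.0001, 0, -0.0001, 0.0002, 0.0117, 0.0003, 0.0001, 0.0001, -0.0002, 0.0002, 0.0116, 0.0002, 0.0001, -0, -0.0001, 0.0002, 0.0116, 0.0002, 0.0001, 0, -0.0001, 0.0002, 0.0116, 0.0003, 0.0001, 0.0001, -0.0002, 0.0002, 0.0117, 0.0002, 0.0001, -0, -0.0001, 0.0002, 0.0116, 0.0002, 0.0001, 0, -0.0001, 0.0002, 0.0116, 0.0002, 0.0001, 0.0001, -0.0002, 0.0002, 0.0116, 0.0003, 0.0001, -0, -0.0001, 0.0002, 0.0117, 0.0002, 0.0001, 0, -0.0001] 10
```

Emit:
send_rows(
  plan=[0.0002, 0.0116, 0.0002, 0, 0, 0, 0.0002, 0.0116, 0.0002, 0, 0, 0, 0.0002, 0.0116, 0.0002, 0, 0, 0, 0.0002, 0.0116, 0.0002, 0, 0, 0, 0.0002, 0.0116, 0.0002, 0, 0, 0, 0.0002, 0.0116, 0.0002, 0, 0, 0, 0.0002, 0.0116, 0.0002, 0, 0, 0, 0.0002, 0.0116, 0.0002, 0, 0, 0, 0.0002, 0.0116, 0.0002, 0, 0, 0, 0.0002, 0.0116, 0.0002, 0, 0, 0],
)

```text
t: 30.52
tcp_pos: [0.5758, -0.0266, 0.1037]
tcp_rot: [-90.1, 30.1, 175.5]
ft_force: [0.9, -0.1, -1.6]
gripper_width: 0.063
```

Emit:
send_rows(
  plan=[0, 0.005, 0, 0, 0, 0, 0, 0.005, 0, 0, 0, 0, 0, 0.003, 0, 0, 0, 0, 0, 0.002, 0, 0, 0, 0, 0, 0, 0, 0, 0, 0, 0, 0, 0, 0, 0, 0, 0, 0, 0, 0, 0, 0, 0, 0, 0, 0, 0, 0, 0, 0, 0, 0, 0, 0, 0, 0, 0, 0, 0, 0],
)

```text
t: 31.35
tcp_pos: [0.5828, -0.0272, 0.0915]
tcp_rot: [-90.0, 30.1, 175.5]
ft_force: [-0.8, 0.8, -1.4]
gripper_width: 0.0632
```

```bash
cat > rep.py <<'E'
from go import *
st=env.sense();p,R=pose();L=np.array([.556,-.0235,.058]);F=np.array(st["ft_force"])
print(round(st["t"],2),"deck xyz",1000*np.array([(p-L)@xs,(p-L)@yl,(p-L)@n]),"F deck",np.array([F@xs,F@yl,F@n]),st["tcp_rot"].round(1),"w",round(st["gripper_width"],4),"q",st["q"].round(0))
E
python3 rep.py
```

```text
31.35 deck xyz [40.201  -1.5898 15.5233] F deck [-1.5016  0.7019 -0.7871] [-90.   30.1 175.5] w 0.0632 q [ 32.  44. -51. 126. 109.  37.  73.]
```

Emit:
send_rows(
  plan=[0, 0.001, 0, 0, 0, 0, 0, 0.001, 0, 0, 0, 0, 0, 0.001, 0, 0, 0, 0, 0, 0.001, 0, 0, 0, 0, 0, 0.001, 0, 0, 0, 0, 0, 0.001, 0, 0, 0, 0, 0, 0, 0, 0, 0, 0, 0, 0, 0, 0, 0, 0, 0, 0, 0, 0, 0, 0, 0, 0, 0, 0, 0, 0],
)

```text
t: 32.18
tcp_pos: [0.5858, -0.0274, 0.0862]
tcp_rot: [-90.0, 30.1, 175.5]
ft_force: [0.4, 0.5, -1.9]
gripper_width: 0.0634
```

```bash
python3 rep.py
```

```text
32.18 deck xyz [40.0858 -1.5395  9.3854] F deck [-0.6023  0.5424 -1.85  ] [-90.   30.1 175.5] w 0.0634 q [ 32.  45. -50. 126. 110.  37.  73.]
```

Emit:
send_rows(
  plan=[0, 0.001, 0, 0, 0, 0, 0, 0.001, 0, 0, 0, 0, 0, 0.001, 0, 0, 0, 0, 0, 0.001, 0, 0, 0, 0, 0, 0, 0, 0, 0, 0, 0, 0, 0, 0, 0, 0, 0, 0, 0, 0, 0, 0, 0, 0, 0, 0, 0, 0, 0, 0, 0, 0, 0, 0, 0, 0, 0, 0, 0, 0],
)

```text
t: 33.02
tcp_pos: [0.5878, -0.0275, 0.0827]
tcp_rot: [-90.0, 30.1, 175.5]
ft_force: [-0.9, 0.3, -1.5]
gripper_width: 0.0631
```

```bash
python3 rep.py
```

```text
33.02 deck xyz [40.117  -1.5305  5.3806] F deck [-1.5065  0.24   -0.823 ] [-90.   30.1 175.5] w 0.0631 q [ 32.  45. -50. 126. 110.  37.  73.]
```

Emit:
send_rows(
  plan=[0, 0.001, 0, 0, 0, 0, 0, 0.001, 0, 0, 0, 0, 0, 0.001, 0, 0, 0, 0, 0, 0.001, 0, 0, 0, 0, 0, 0, 0, 0, 0, 0, 0, 0, 0, 0, 0, 0, 0, 0, 0, 0, 0, 0, 0, 0, 0, 0, 0, 0, 0, 0, 0, 0, 0, 0, 0, 0, 0, 0, 0, 0],
)

```text
t: 33.85
tcp_pos: [0.589, -0.0277, 0.0808]
tcp_rot: [-89.9, 30.2, 175.6]
ft_force: [-9.6, -1.9, 14.6]
gripper_width: 0.0631
```

```bash
python3 rep.py
```

```text
33.85 deck xyz [40.1501 -1.5856  3.1562] F deck [-0.8231 -2.6635 17.318 ] [-89.9  30.2 175.6] w 0.0631 q [ 32.  46. -50. 126. 111.  38.  72.]
```

Emit:
send_rows(
  plan=[0, -0.0012, 0, 0, 0, 0, 0.001, 0, 0, 0, 0, 0, 0.001, 0, 0, 0, 0, 0, 0.001, 0, 0, 0, 0, 0, 0.001, 0, 0, 0, 0, 0, 0.001, 0, 0, 0, 0, 0, 0.001, 0, 0, 0, 0, 0, 0, 0, 0, 0, 0, 0, 0, 0, 0, 0, 0, 0, 0, 0, 0, 0, 0, 0],
)

```text
t: 34.68
tcp_pos: [0.5878, -0.0273, 0.0804]
tcp_rot: [-90.0, 30.6, 175.6]
ft_force: [0.0, -0.9, 11.2]
gripper_width: 0.0633
```

```bash
python3 rep.py
```

```text
34.68 deck xyz [38.8749 -1.2458  3.3978] F deck [ 5.6593 -0.8754  9.6187] [-90.   30.6 175.6] w 0.0633 q [ 32.  46. -51. 126. 112.  38.  71.]
```

Emit:
send_rows(
  plan=[0, -0.001, 0, 0, 0, 0, 0, -0.001, 0, 0, 0, 0, 0, 0, 0, 0, 0, 0, 0, 0, 0, 0, 0, 0, 0, 0, 0, 0, 0, 0, 0, 0, 0, 0, 0, 0, 0, 0, 0, 0, 0, 0, 0, 0, 0, 0, 0, 0, 0, 0, 0, 0, 0, 0, 0, 0, 0, 0, 0, 0],
)

```text
t: 35.52
tcp_pos: [0.583, -0.0272, 0.0789]
tcp_rot: [-90.0, 30.1, 175.5]
ft_force: [0.2, 0.4, -1.4]
gripper_width: 0.0629
```

```bash
python3 rep.py; python3 - <<'E'
from go import *
f=grab("scene","s10.png");i=cv2.cvtColor(f["color"],cv2.COLOR_RGB2BGR)[190:320,240:400];cv2.imwrite("pics/s10c.png",cv2.resize(i,None,fx=4.5,fy=4.5,interpolation=cv2.INTER_CUBIC))
E
```

```text
35.52 deck xyz [34.0638 -1.547   4.5012] F deck [-0.5911  0.3788 -1.3155] [-90.   30.1 175.5] w 0.0629 q [ 32.  46. -51. 126. 112.  38.  71.]
```

View pics/s10c.png

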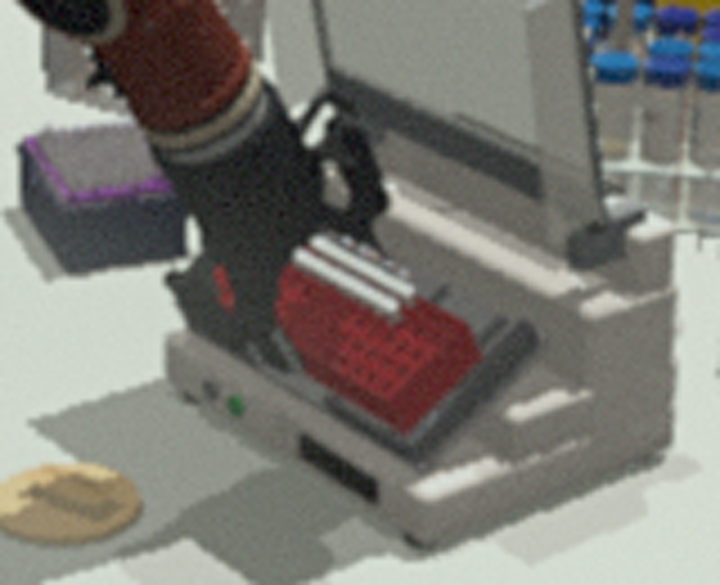

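The rack hovers just off the ribs, inside the cheeks (right cheek at crop (470,390)) and behind the lip. I ease it down the slope to the lip.

Emit:
send_rows(
  plan=[0.001, 0, 0, 0, 0, 0, 0.001, 0, 0, 0, 0, 0, 0.001, 0, 0, 0, 0, 0, 0.001, 0, 0, 0, 0, 0, 0, 0, 0, 0, 0, 0, 0, 0, 0, 0, 0, 0, 0, 0, 0, 0, 0, 0, 0, 0, 0, 0, 0, 0, 0, 0, 0, 0, 0, 0, 0, 0, 0, 0, 0, 0],
)

```text
t: 36.4
tcp_pos: [0.5812, -0.0271, 0.078]
tcp_rot: [-90.0, 30.3, 175.5]
ft_force: [4.7, -1.0, 4.7]
gripper_width: 0.0632
```

```bash
python3 rep.py
```

```text
36.4 deck xyz [32.0018 -1.5656  4.6374] F deck [ 6.4879 -0.6015  1.7289] [-90.   30.3 175.5] w 0.0632 q [ 32.  46. -51. 127. 113.  39.  70.]
```

Emit:
send_rows(
  plan=[0, 0.001, 0, 0, 0, 0, 0, 0.001, 0, 0, 0, 0, 0, 0, 0, 0, 0, 0, 0, 0, 0, 0, 0, 0, 0, 0, 0, 0, 0, 0, 0, 0, 0, 0, 0, 0, 0, 0, 0, 0, 0, 0, 0, 0, 0, 0, 0, 0, 0, 0, 0, 0, 0, 0, 0, 0, 0, 0, 0, 0],
)

```text
t: 37.23
tcp_pos: [0.5819, -0.0269, 0.0768]
tcp_rot: [-90.0, 30.3, 175.5]
ft_force: [2.2, -1.3, 9.4]
gripper_width: 0.0631
```

```bash
python3 rep.py
```

```text
37.23 deck xyz [31.9673 -1.4093  3.278 ] F deck [ 6.6296 -1.0903  6.9708] [-90.   30.3 175.5] w 0.0631 q [ 32.  46. -51. 127. 113.  39.  70.]
```

Contact is felt at the lip (x = 32.0 mm, just half the rack's width) and on the ribs. I release.

Emit:
send_rows(
  plan=[0, 0, 0, 0, 0, 0, 0, 0, 0, 0, 0, 0, 0, 0, 0, 0, 0, 0, 0, 0, 0, 0, 0, 0, 0, 0, 0, 0, 0, 0, 0, 0, 0, 0, 0, 0, 0, 0, 0, 0, 0, 0, 0, 0, 0, 0, 0, 0, 0, 0, 0, 0, 0, 0, 0, 0, 0, 0, 0, 0],
  claw=10,
)

```text
t: 38.07
tcp_pos: [0.5806, -0.027, 0.0752]
tcp_rot: [-90.0, 30.1, 175.5]
ft_force: [-0.5, -0.3, 0.3]
gripper_width: 0.0819
```

```bash
python3 rep.py; python3 - <<'E'
from go import *
p,R=pose();Rd=R_tool(175.5,-30)
go([(p+.15*n,Rd,12),(np.array([.42,-.05,.33]),R_tool(175.5,-25),8)])
E
```

```text
38.07 deck xyz [30.1059 -1.541   2.5186] F deck [-0.2216 -0.3655  0.5294] [-90.   30.1 175.5] w 0.0819 q [ 32.  46. -51. 127. 113.  39.  70.]
# -> [ 0.506 -0.021  0.205] N 12 q [ 39.  24. -55. 130.  82.  26.  93.] step 4.1 err 0.0 end [ 0.5058 -0.0211  0.2052]
# -> [ 0.42 -0.05  0.33] N 8 q [ 70.   6. -75. 123.  22.  34. 154.] step 16.0 err 41.17 end [ 0.42 -0.05  0.33]
[-0, -0.0125, -0, 0.0001, 0, -0.0001, -0, -0.0125, -0, 0.0001, 0.0001, -0.0001, -0.0001, -0.0125, -0, 0.0001, -0, -0.0001, 0, -0.0125, -0, 0.0001, 0, -0.0002, 0, -0.0125, -0.0001, 0, 0, -0.0001, 0, -0.0125, 0, 0.0001, 0.0001, -0.0001, -0, -0.0125, 0, 0.0001, 0, -0.0001, -0, -0.0125, 0, 0.0001, 0, -0.0001, -0, -0.0125, 0, 0.0001, 0.0001, -0.0001, -0, -0.0125, 0, 0.0001, -0, -0.0001] 10
[-0, -0.0126, 0, 0.0001, 0, -0.0002, -0, -0.0125, 0, 0.0001, 0, -0.0001, 0.0012, -0.0187, 0.0044, -0, 0, -0.0109, 0.0014, -0.0187, 0.0045, -0, 0, -0.0109, 0.0016, -0.0187, 0.0044, -0, 0, -0.0109, 0.0019, -0.0187, 0.0045, -0, 0, -0.0109, 0.002, -0.0186, 0.0044, -0, 0, -0.0109, 0.0022, -0.0186, 0.0045, -0, 0, -0.0109, 0.0025, -0.0186, 0.0044, -0, 0, -0.0109, 0.0026, -0.0186, 0.0045, -0, 0, -0.0109] 10
```

Emit:
send_rows(
  plan=[0, -0.006, 0, 0, 0, 0, 0, -0.01, 0, 0, 0, 0, 0, -0.0125, 0, 0, 0, 0, 0, -0.0125, 0, 0, 0, 0, 0, -0.0125, 0, 0, 0, 0, 0, -0.0125, 0, 0, 0, 0, 0, -0.0125, 0, 0, 0, 0, 0, -0.0125, 0, 0, 0, 0, 0, -0.0125, 0, 0, 0, 0, 0, -0.0125, 0, 0, 0, 0],
)

```text
t: 38.9
tcp_pos: [0.5217, -0.0221, 0.1769]
tcp_rot: [-90.0, 30.1, 175.6]
ft_force: [-0.4, -0.1, -0.7]
gripper_width: 0.0821
```

Emit:
send_rows(
  plan=[0, -0.01, 0, 0, 0, 0, 0, -0.01, 0, 0, 0, 0, 0, -0.005, 0, 0, 0, 0, 0, 0, 0, 0, 0, 0, 0, 0, 0, 0, 0, 0, 0, 0, 0, 0, 0, 0, 0, 0, 0, 0, 0, 0, 0, 0, 0, 0, 0, 0, 0, 0, 0, 0, 0, 0, 0, 0, 0, 0, 0, 0],
)

```text
t: 39.73
tcp_pos: [0.5101, -0.0215, 0.197]
tcp_rot: [-90.1, 30.0, 175.5]
ft_force: [-0.1, -0.9, 0.5]
gripper_width: 0.0822
```

```bash
python3 rep.py; python3 - <<'E'
from go import *
F={m:grab(m,m+"11.png") for m in("scene","top","wrist")}
for t in("rack_mid","tube_mid","hood_toe","dish","bottle","tip_box"):
    rs=[]
    for m in F:
        r=env.spot_point(t,m)
        if r and r[0]["conf"]>.4: print(t,m,np.round(r[0]["pixel"]),round(r[0]["conf"],2));rs.append(ray(F[m],r[0]["pixel"]))
    if len(rs)>1: print("  ",*tri(rs))
L=np.array([.556,-.0235,.056]);print("rack_mid expected",L+.032*xs+.027*n)
E
```

```text
39.73 deck xyz [ 29.7449  -1.6325 143.31  ] F deck [ 0.2313 -0.9004  0.4352] [-90.1  30.  175.5] w 0.0822 q [ 38.  25. -54. 130.  86.  26.  90.]
rack_mid scene [309. 259.] 0.92
rack_mid top [332. 243.] 0.88
rack_mid wrist [314. 236.] 0.87
   [ 0.5631 -0.0287  0.1011] 0.006063403115709298
tube_mid scene [196. 254.] 0.62
tube_mid top [202. 278.] 0.55
   [0.4525 0.3337 0.0153] 0.0017906867131326368
hood_toe scene [304. 175.] 0.95
hood_toe top [330. 240.] 0.86
   [ 0.5554 -0.0183  0.3177] 0.0022554515934569723
dish scene [255. 299.] 0.75
dish wrist [518. 273.] 0.82
   [0.4259 0.0202 0.0104] 0.0005999769843263067
bottle scene [438. 312.] 0.93
bottle top [428. 189.] 0.88
   [ 0.7316 -0.3097  0.0032] 0.0004740882775958955
tip_box scene [263. 240.] 0.58
tip_box top [212. 204.] 0.66
   [0.6725 0.3156 0.0006] 0.004073051479948051
rack_mid expected [ 0.5702 -0.0246  0.0954]
```

The picture limit is reached, so I check the seating numerically: the red top face projected on the plane where it should lie.

```bash
python3 - <<'E'
from go import *
f=grab("wrist");L=np.array([.556,-.0235,.056])
h=cv2.cvtColor(f["color"],cv2.COLOR_RGB2HSV);red=(((h[...,0]<8)|(h[...,0]>172))&(h[...,1]>120)).astype(np.uint8)
nl,l,st,_=cv2.connectedComponentsWithStats(red);i=1+np.argmax(st[1:,4]);print(st[i]);ys,xx=np.where(l==i)
c=L+.034*n;D=[]
for a,b in zip(xx,ys):
    o,d=ray(f,(a,b));q=o+d*((c-o)@n)/(d@n)-L;D.append((q@xs,q@yl))
D=np.array(D)*1000;print("x",np.percentile(D[:,0],[.5,50,99.5]),"y",np.percentile(D[:,1],[.5,50,99.5]))
print(cv2.minAreaRect(D.astype(np.float32)))
for lo,hi in((-90,-60),(-60,-30),(30,60),(60,90)):
    m=D[(D[:,1]>lo)&(D[:,1]<hi)][:,0]
    if len(m)>50: print(lo,hi,np.percentile(m,[1,99]))
print(env.sense()["ft_force"],env.sense()["t"])
E
```

```text
[  270   102    93   246 17146]
x [ 2.4338 27.4474 63.5769] y [-95.6622 -13.0663  92.1309]
((33.03758239746094, -1.56689453125), (62.510807037353516, 189.57643127441406), 0.027043282985687256)
-90 -60 [ 2.7319 63.5146]
-60 -30 [ 2.6474 41.939 ]
30 60 [ 2.4264 63.3106]
60 90 [ 2.611  63.4006]
[-0.8381  0.002  -0.2859] 40.8333
```

```bash
python3 -c "
from station import env
print(env.finish_job())"
```

```text
the job is handed in; nothing more can be done
None
```

The job is done and handed in at about 41 s of the 72 s allowed. The hood is open, the tube is in the tray and the rack is on the deck. `finish_job` gives no verdict.

**What I did**
- **Hood:** I lifted it by the bar to about 65° and released it. It went fully open by itself.
- **Tube:** I took it off the deck with a 20° lean and laid it in the tray.
- **Rack:** I gripped it across its width and lowered it square to the deck until I felt the ribs. I then eased it down the slope until I felt the lip, and released it.

**Last checks**
- **Hood:** its toe reads 0.318 m high, as expected for fully open.
- **Tube:** it reads (0.453, 0.334, 0.015), inside the tray.
- **Rack:** its red top face, projected where it should lie, measures 62.5 x 190 mm, the same as on the bench. It has no twist against the deck and sits 1.6 mm off centre between the cheeks. The lip force came at 32.0 mm from my estimated lip position, which is half the rack's width.
- **Bystanders:** the dish, wash bottle and tip box read within about 10 mm of their first positions, which is the scatter of the networks. Nothing touched them.
- **Robot:** the force reads about zero, with the gripper about 140 mm clear of the deck.

**What disagreed or failed**
- The networks placed the lip and deck up to about 20 mm apart in height. I used the tube grasp and the contact forces instead.
- The final `rack_mid` from the networks was about 10 mm off, with a 6 mm residual between cameras. I trusted the colour fit and the forces.
- That fit puts the near edge about 1–2 mm from the estimated lip, which is within the calibration error. I did not nudge the rack again.
- The last wrist picture could not be viewed because the picture limit was reached.

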